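# Put the bench away after a pipe job

### The arm

A 6-joint arm with a two-finger parallel gripper is mounted at the origin on the work surface. World frame = base frame: x ahead of the robot, y to its left, z up, the work surface at z = 0. Lengths are in m, angles in degrees, forces in N, time in s.
With the tool pointing down it reaches from about 0.375 to 0.9 m from the base axis. Payload 3.1 kg.
Tool frame: the origin (TCP) lies midway between the tips of the shut fingers; the grasp point (between the pads) lies 19 mm behind it; x points along the fingers, y is the direction in which the jaws open and shut, and the axes are right-handed (so a half turn about x gives the same grasp; the last joint's range is limited). The gripper opens to 87 mm and grips with 3 to 60 N. Pads are 19 mm wide; open, the fingers measure 117 mm over their backs; the gripper's body (75 mm by 190 mm) begins 51 mm behind the grasp point.
Start: joints at [56.121, 30.224, 82.088, -0, 67.689, -10.227], TCP at [0.251, 0.572, 0.223] pointing down, gripper open.
Joint ranges: [-176.69, 176.69], [-43.24, 126.21], [12.49, 139.97], [-82, 262], [0, 151.66], [-163.58, 163.58]. Speed limits (degrees/s): [159.86, 159.86, 180, 180, 180, 180].

### API

Orientations are given as a 3x3 rotation matrix whose columns are the frame's x, y, z axes.
In Python, from rig import bot gives the robot as it stands.
- The arm moves only by the tool play_rows, never from a script. Its argument "motion" is a list of rows, each a list of 3 entries, a list of its own where there are three numbers: the shift along the tool's x, y, z in mm, then the turn, a rotation vector about the tool's x, y, z in degrees, then the opening, from 0 (shut) to 1 (fully open). A call has 1 to 8 rows; each row is the pose to reach, as a shift and turn from the pose commanded when the call began, along the tool's axes at that moment; what a row does not reach only later rows make up. A row lasts 1/10 s, in which the tool goes at most 50 mm and 8.59 degrees, less where a joint would pass 70% of its speed; a pose out of reach is approached as far as the arm can. A call with a gripper value outside its range is refused whole. The fingers move at their own pace and stop on an object; the grip force is fixed at half the most. Time passes only in rows, so rows that repeat a pose let the fingers close. It gives the time, the measured TCP pose, the force and the opening at its end, in the units of the state.
- bot.read_state(): the state, without advancing time (a new reading comes with each control period).
- bot.capture(name): name is "scene" or "top" or "wrist"; returns a dict with "img" (400x640x3 uint8, blue, green, red), "mtx" (3x3 intrinsics, pixels), "rvec" (rotation vector, rad) and "tvec" (3), from world to camera coordinates, as OpenCV has them. Camera axes: x right, y down, z forward; pixel columns grow to the right and rows downward; lengths in m; the calibration is good to about 2 mm. The wrist camera is an equidistant fisheye: a pixel r from the principal point sees the ray r / f radians off the axis. A picture is of the moment at which its call begins. There is no depth.
- bot.hand_in(): hands the job in, once; it reports no verdict.
The state is a dict: "time_s": time; "joint_positions": joint angles; "qvel": joint speeds; "tau": joint torques, N m; "position": TCP position; "tcp_rot": TCP orientation; "force": force on the tool from outside, world axes, zero at the start; "moment": the same for the moment, N m; "opening": opening from 0.0 (shut) to 1.0 (fully open).
Only numpy, scipy, OpenCV 4.12 (cv2) and the standard library are available. Lean on these libraries where they do the work, as an engineer would, in place of code of your own. Each camera call takes 0.05 s, during which the arm holds its last target.

### The job

Clear the bench: lay each spanner flat in the rack notch of its own colour, its handle down in that notch on both rails. Gather the loose couplings in the blue carrying tray where it stands on the bench; only then carry the tray level into the drawer with the couplings in it, stand it flat on the drawer floor and push the drawer fully shut. Leave the tape roll, screw jar and tape measure where they are.

Things in the scene. Friction and masses are not known exactly. Their poses are not given: they have to be found in the camera images.
- spanner_red: combination spanner, 154 mm long, with a red plastic-dipped handle 15 mm wide and 96 mm long; bare steel open-jaw head (32 mm long, 35 mm wide) at its +x end and ring head (27 mm across) at its -x end; all of it 10 mm thick. Origin: centre of the handle (5 mm above the surface it lies flat on); x along the spanner to the open jaw, z through the thickness. It may be absent. Mass about 0.2 kg.
- spanner_yellow: combination spanner, 162 mm long, with a yellow plastic-dipped handle 15 mm wide and 104 mm long; bare steel open-jaw head (32 mm long, 35 mm wide) at its +x end and ring head (27 mm across) at its -x end; all of it 10 mm thick. Origin: centre of the handle (5 mm above the surface it lies flat on); x along the spanner to the open jaw, z through the thickness. It may be absent. Mass about 0.2 kg.
- spanner_green: combination spanner, 170 mm long, with a green plastic-dipped handle 15 mm wide and 112 mm long; bare steel open-jaw head (32 mm long, 35 mm wide) at its +x end and ring head (27 mm across) at its -x end; all of it 10 mm thick. Origin: centre of the handle (5 mm above the surface it lies flat on); x along the spanner to the open jaw, z through the thickness. It may be absent. Mass about 0.2 kg.
- spanner_blue: combination spanner, 178 mm long, with a blue plastic-dipped handle 15 mm wide and 120 mm long; bare steel open-jaw head (32 mm long, 35 mm wide) at its +x end and ring head (27 mm across) at its -x end; all of it 10 mm thick. Origin: centre of the handle (5 mm above the surface it lies flat on); x along the spanner to the open jaw, z through the thickness. It may be absent. Mass about 0.2 kg.
- rack: fixed grey spanner rack on the right, 215 (x) by 82 mm (y): 5 mm base plate and two parallel upright rails along x, each 10 mm thick, centred at y = -30 and +30 mm (50 mm clear between). A spanner lies across both, along rack y. Four notches 45 mm apart, rising in steps towards +x. Origin: centre of the underside; x uphill (roughly away from the robot), z up.
- notch_red (a point): the rack's red notch (coloured red on both rails), number 1 from the low end: point midway between the two rails on the level of the notch floor, 50 mm above the bench; axes as the rack's. The notch is 24 mm wide along rack x; the tooth on its low side stands 10 mm above the floor and the one on its high side 26 mm.
- notch_yellow (a point): the rack's yellow notch (coloured yellow on both rails), number 2 from the low end: point midway between the two rails on the level of the notch floor, 66 mm above the bench; axes as the rack's. The notch is 24 mm wide along rack x; the tooth on its low side stands 10 mm above the floor and the one on its high side 26 mm.
- notch_green (a point): the rack's green notch (coloured green on both rails), number 3 from the low end: point midway between the two rails on the level of the notch floor, 82 mm above the bench; axes as the rack's. The notch is 24 mm wide along rack x; the tooth on its low side stands 10 mm above the floor and the one on its high side 26 mm.
- notch_blue (a point): the rack's blue notch (coloured blue on both rails), number 4 from the low end: point midway between the two rails on the level of the notch floor, 98 mm above the bench; axes as the rack's. The notch is 24 mm wide along rack x; the tooth on its low side stands 10 mm above the floor and the one on its high side 26 mm.
- tray: blue steel carrying tray, 105 mm (x) by 190 mm (y), walls 32 mm high and 4 mm thick, floor 4 mm thick, with a fixed arched handle across its middle along x, 86 mm high overall. Origin: centre of the underside, z up. 0.33 to 0.55 kg empty.
- tray_handle (a point): middle of the tray's straight black handle bar (square, 12 mm by 12 mm, along tray x, about 95 mm clear between its two uprights), 80 mm above the tray's underside; axes as the tray's
- tray_floor (a point): centre of the tray's inner floor, 4 mm above its underside; axes as the tray's. The handle bar splits the tray into two open halves, on +y and -y, each about 85 mm (y) by 97 mm (x).
- coupling_steel: loose long hex coupling nut, grey steel, hexagonal bar 32 mm across flats (37 mm across corners), 60 mm long, lying on a flat. Origin: its centre (16 mm above the surface it lies on); x along its length. It may be absent. 0.15 kg.
- coupling_brass: loose long hex coupling nut, yellow brass, hexagonal bar 32 mm across flats (37 mm across corners), 60 mm long, lying on a flat. Origin: its centre (16 mm above the surface it lies on); x along its length. It may be absent. 0.15 kg.
- drawer_unit: fixed green steel bench drawer unit on the left of the bench, 220 mm deep (x) by 250 mm wide (y) by 125 mm high, one drawer in its front. Origin: centre of the underside; its front faces its own -x, towards the robot.
- drawer (a joint): how far the drawer is pulled out, m: 0 fully shut, 0.17 fully open; it slides along the unit's -x, takes about 2 N and stays where it is left
- drawer_handle (a point): middle of the drawer's steel bar handle: round bar 12 mm thick, 100 mm long along the unit's y, standing 50 mm (bar centre) in front of the drawer front, 95 mm above the bench (30 mm below the unit's top); moves with the drawer
- drawer_floor (a point): centre of the drawer's inner floor (195 mm in x by 220 mm in y), 18 mm above the bench, axes as the unit's; moves with the drawer. Side walls reach 75 mm and the front panel 121 mm above the bench; 99 mm of height inside when shut. Fully open, the unit's front edge is at +72 mm x from this point: the floor in front of it is open from above.
- tape_roll: bystander: yellow roll of adhesive tape lying flat, 96 mm across, 40 mm high, loose; origin centre of underside
- screw_jar: bystander: jar, 66 mm across, 85 mm high, loose; origin centre of underside
- tape_measure: bystander: orange and black pocket tape measure lying on its side, 70 by 64 mm and 36 mm high, loose; origin centre of underside

How it is judged:
By the outcome, as a careful person would: the job done as asked, in the order asked, and still so for the second after the job is handed in, with the robot touching nothing.
Of spanner_red, spanner_yellow, spanner_green, spanner_blue only 2 to 4 are there at a start; the rules pass over those that are not, and their reading is None.
Of coupling_steel, coupling_brass only 1 to 2 are there at a start; the rules pass over those that are not, and their reading is None.
At some moment in a run one of spanner_red, spanner_yellow, spanner_green, spanner_blue, coupling_steel, coupling_brass may be knocked a few centimetres aside while the robot is not near it.
It also fails if it takes over 210 s, if anything falls off the work surface, if the arm or the gripper's body presses on something with over 40 N, if the wrist force passes 120 N, or if a joint passes its speed limit or range.

## Working session

There is one attempt and no reset: what is moved stays moved. The work goes in short steps, Python scripts to look and compute and a tool call to move; the robot and the scene stay as the last step left them, time stands still between calls to the robot, and variables do not carry over. Pictures are saved under pics/ and viewed, and the job is handed in when it is done.

Besides the shell and the picture viewer there is one more tool, called after "Emit:" as name([rows], argument=value, ...), one row to a line, values as JSON. play_rows: Moves the arm, as the interface text tells. Its arguments: {"type":"object","properties":{"motion":{"type":"array"}},"required":["motion"]}

```bash
ls; mkdir -p pics
python3 - <<'E'
from rig import bot
import cv2,numpy as np
s=bot.read_state()
for k,v in s.items(): print(k,np.round(v,3).tolist())
for n in ["scene","top","wrist"]:
    c=bot.capture(n); cv2.imwrite(f"pics/{n}0.png",c["img"]); print(n,c["mtx"].tolist(),np.ravel(c["rvec"]),np.ravel(c["tvec"]))
E
```

```text
pics
time_s 0.0
joint_positions [56.121, 30.278, 82.156, -0.002, 67.69, -10.227]
qvel [0.053, -0.034, -0.05, -0.019, -0.008, 0.037]
tau [-0.001, -44.005, -17.658, 0.063, 0.058, -0.0]
position [0.25, 0.572, 0.222]
tcp_rot [[-0.001, 0.401, 0.916], [-0.002, 0.916, -0.401], [-1.0, -0.002, -0.0]]
force [-0.207, 0.899, -0.395]
moment [-0.015, 0.028, 0.059]
opening 1.001
scene [[362.75250748540856, 0.0, 319.77717085944516], [0.0, 362.75250748540856, 198.95993088425786], [0.0, 0.0, 1.0]] [ 1.29495366  2.44674178 -0.7336248 ] [ 0.36303983 -0.35268075  1.42798527]
top [[384.3426759704076, 0.0, 321.216472013017], [0.0, 384.3426759704076, 196.76371256636597], [0.0, 0.0, 1.0]] [ 2.15412109 -2.12242397  0.17041756] [-0.0308105   0.5860501   0.94885675]
wrist [[309.70691628693146, 0.0, 319.9501109725671], [0.0, 309.70691628693146, 201.962303402206], [0.0, 0.0, 1.0]] [-2.41815337 -1.58118559 -0.22747203] [-0.62303076 -0.03482877  0.39241669]
```

View pics/scene0.png

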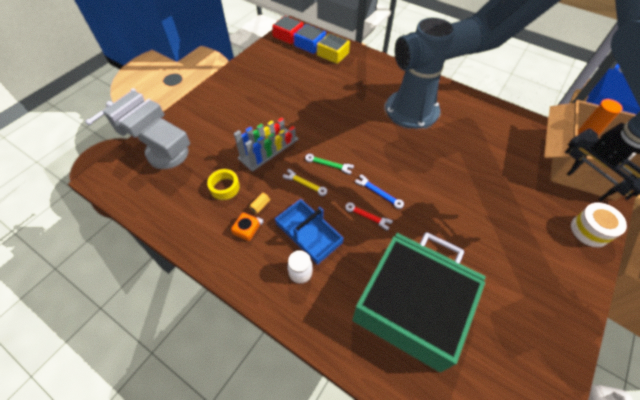

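View pics/top0.png

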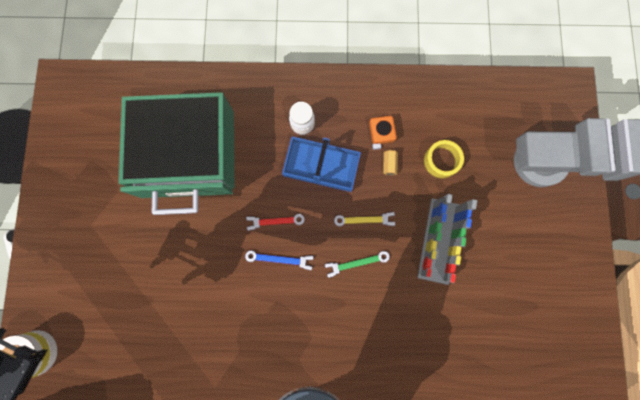

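View pics/wrist0.png

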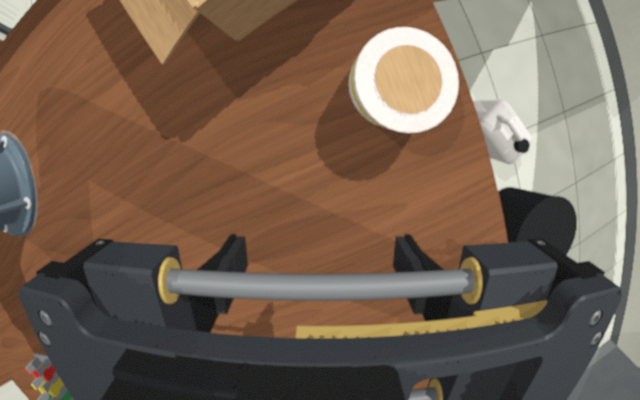

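```bash
cat > h.py <<'E'
from rig import bot
import cv2,numpy as np
from scipy.spatial.transform import Rotation as Ro
def cap(n,save=None):
    c=bot.capture(n); c['R']=cv2.Rodrigues(np.array(c['rvec'],float))[0]; c['t']=np.ravel(c['tvec']).astype(float); c['n']=n
    c['C']=-c['R'].T@c['t']
    if save: cv2.imwrite('pics/'+save+'.png',c['img'])
    return c
def px2w(c,uv,z):
    uv=np.atleast_2d(np.array(uv,float)); K=c['mtx']
    x=(uv[:,0]-K[0][2])/K[0][0]; y=(uv[:,1]-K[1][2])/K[1][1]
    if c['n']=='wrist':
        r=np.hypot(x,y)+1e-12; d=np.stack([x/r*np.sin(r),y/r*np.sin(r),np.cos(r)],1)
    else: d=np.stack([x,y,np.ones_like(x)],1)
    d=d@c['R']; s=(z-c['C'][2])/d[:,2]
    return c['C']+d*s[:,None]
def w2px(c,P):
    P=np.atleast_2d(np.array(P,float))@c['R'].T+c['t']; K=c['mtx']
    if c['n']=='wrist':
        rr=np.hypot(P[:,0],P[:,1])+1e-12; th=np.arctan2(rr,P[:,2]); x=P[:,0]/rr*th; y=P[:,1]/rr*th
    else: x=P[:,0]/P[:,2]; y=P[:,1]/P[:,2]
    return np.stack([K[0][0]*x+K[0][2],K[1][1]*y+K[1][2]],1)
def hsv(c): return cv2.cvtColor(c['img'],cv2.COLOR_BGR2HSV)
RNG=dict(red=[((0,130,60),(8,255,255)),((172,130,60),(180,255,255))],yellow=[((21,120,90),(32,255,255))],
 green=[((48,110,60),(80,255,255))],blue=[((100,130,60),(125,255,255))],orange=[((9,150,150),(17,255,255))],brass=[((16,90,120),(24,255,255))])
def mask(c,col):
    H=hsv(c); m=np.zeros(H.shape[:2],np.uint8)
    for a,b in RNG[col]: m|=cv2.inRange(H,a,b)
    return m
def blobs(c,col,z,amin=20):
    m=mask(c,col); cs,_=cv2.findContours(m,cv2.RETR_EXTERNAL,cv2.CHAIN_APPROX_NONE); out=[]
    for k in cs:
        a=np.zeros_like(m); cv2.drawContours(a,[k],-1,255,-1); a&=m
        v,u=np.nonzero(a)
        if len(u)<amin: continue
        W=px2w(c,np.stack([u,v],1),z)[:,:2]
        (cx,cy),(w,h),_=cv2.minAreaRect((W*1000).astype(np.float32))
        m0=W.mean(0); e,V=np.linalg.eigh(np.cov(W.T)); d=V[:,1]
        out.append(dict(c=m0,rc=np.array([cx,cy])/1000,L=max(w,h),Wd=min(w,h),ang=np.degrees(np.arctan2(d[1],d[0]))%180,n=len(u),px=(u.mean(),v.mean())))
    return sorted(out,key=lambda o:-o['n'])
def to(pos,yaw=None):
    """tool shift (mm) and rotvec (deg) to reach pos, tool down, jaw azimuth yaw (mod 180)"""
    s=bot.read_state(); R=np.array(s['tcp_rot']); p=np.array(s['position'])
    cur=np.degrees(np.arctan2(R[1,1],R[0,1]))
    if yaw is None: yaw=cur
    best=None
    for k in range(-3,4):
        y=yaw+180*k
        j1=np.degrees(np.arctan2(pos[1],pos[0])); j1c=s['joint_positions'][0]
        d=y-cur; j6=s['joint_positions'][5]+(j1-j1c)-d
        if abs(j6)<155 and (best is None or abs(d)<abs(best[0])): best=(d,j6,y)
    y=np.radians(best[2]); ty=np.array([np.cos(y),np.sin(y),0]); tx=np.array([0,0,-1.]); tz=np.cross(tx,ty)
    T=np.stack([tx,ty,tz],1)
    sh=R.T@(np.array(pos)-p)*1000; rv=Ro.from_matrix(R.T@T).as_rotvec(degrees=True)
    print('shift',np.round(sh,1).tolist(),'turn',np.round(rv,1).tolist(),'j6',round(best[1],1))
def st():
    s=bot.read_state(); R=np.array(s['tcp_rot']); print('t',round(s['time_s'],2),'pos',np.round(s['position'],4).tolist(),'yaw',round(np.degrees(np.arctan2(R[1,1],R[0,1])),2),'down',np.round(R[:,0],3).tolist(),'F',np.round(s['force'],1).tolist(),'op',round(s['opening'],3))
E
python3 - <<'E'
from h import *
c=cap('top'); print('C',c['C'].round(3))
for col in ['red','yellow','green','blue','orange','brass']:
    for o in blobs(c,col,0.005): print(col,o['px'],o['c'].round(3),'L%.0f W%.0f ang%.0f n%d'%(o['L'],o['Wd'],o['ang'],o['n']))
big=cv2.resize(c['img'][80:300,100:500],None,fx=2,fy=2,interpolation=cv2.INTER_CUBIC); cv2.imwrite('pics/topz.png',big)
for uv,z in [((152,213),.095),((197,213),.095),((121,98),.125),((222,93),.125),((121,186),.125),((229,181),.125)]: print(uv,px2w(c,uv,z).round(3))
E
```

```text
C [ 0.429 -0.024  1.03 ]
red (np.float64(276.1870503597122), np.float64(220.83812949640287)) [0.526 0.097] L92 W23 ang95 n278
red (np.float64(451.51724137931035), np.float64(271.4413793103448)) [ 0.4   -0.366] L47 W29 ang12 n145
red (np.float64(427.22727272727275), np.float64(265.46363636363634)) [ 0.415 -0.303] L49 W21 ang5 n110
yellow (np.float64(444.03831891223734), np.float64(158.33498145859085)) [ 0.705 -0.358] L113 W98 ang129 n809
yellow (np.float64(363.0632411067194), np.float64(219.4308300395257)) [ 0.533 -0.135] L97 W18 ang93 n253
yellow (np.float64(41.5462962962963), np.float64(350.13425925925924)) [0.189 0.681] L110 W49 ang18 n216
yellow (np.float64(455.7291666666667), np.float64(253.03472222222223)) [ 0.448 -0.379] L47 W33 ang21 n144
yellow (np.float64(431.479674796748), np.float64(247.45528455284554)) [ 0.462 -0.316] L47 W26 ang5 n123
green (np.float64(358.1730769230769), np.float64(262.27884615384613)) [ 0.42  -0.122] L105 W14 ang104 n208
green (np.float64(459.1333333333333), np.float64(232.73333333333332)) [ 0.502 -0.391] L38 W22 ang108 n90
green (np.float64(435.585714
[... 903 characters left out ...]
n386
brass (np.float64(389.97050147492627), np.float64(161.96755162241888)) [ 0.693 -0.209] L68 W39 ang177 n339
brass (np.float64(362.3398058252427), np.float64(220.23300970873785)) [ 0.531 -0.133] L99 W17 ang92 n103
brass (np.float64(458.8888888888889), np.float64(254.41666666666666)) [ 0.445 -0.387] L47 W18 ang180 n36
brass (np.float64(638.56), np.float64(348.48)) [ 0.215 -0.834] L42 W8 ang169 n25
brass (np.float64(37.541666666666664), np.float64(373.1666666666667)) [0.134 0.684] L33 W5 ang131 n24
(152, 213) [[0.532 0.391 0.095]]
(197, 213) [[0.534 0.281 0.095]]
(121, 98) [[0.815 0.479 0.125]]
(222, 93) [[0.832 0.229 0.125]]
(121, 186) [[0.593 0.457 0.125]]
(229, 181) [[0.609 0.2   0.125]]
```

View pics/topz.png

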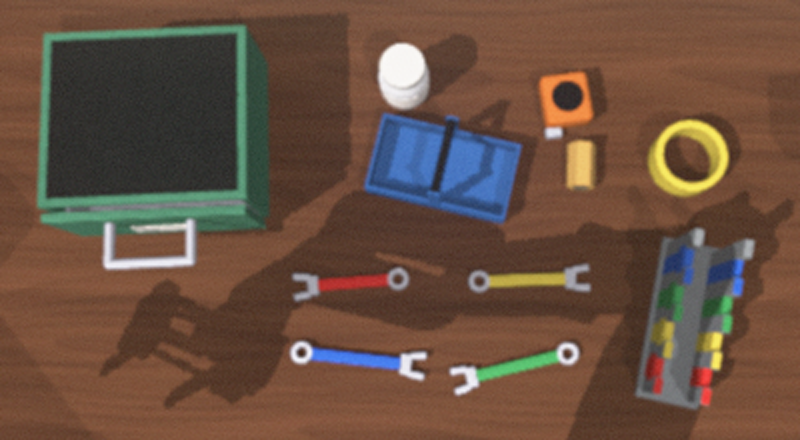

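Run:
```python
from h import *
st(); c=cap('wrist'); print(c['C'].round(3),c['R'][2].round(3))
to([0.48,0.15,0.38],-10)
```

```text
t 0.2 pos [0.2505, 0.5721, 0.2219] yaw 66.35 down [-0.001, -0.001, -1.0] F [0.1, -0.2, 0.4] op 1.002
[0.178 0.603 0.385] [ 0.261 -0.116 -0.958]
shift [-157.7, -294.9, 379.6] turn [76.4, 0.0, 0.1] j6 27.4
```

Emit:
play_rows([
  [[-100, -20, 20], [8, 0, 0], 1],
  [[-158, -295, 380], [76, 0, 0], 1],
  [[-158, -295, 380], [76, 0, 0], 1],
  [[-158, -295, 380], [76, 0, 0], 1],
  [[-158, -295, 380], [76, 0, 0], 1],
  [[-158, -295, 380], [76, 0, 0], 1],
  [[-158, -295, 380], [76, 0, 0], 1],
  [[-158, -295, 380], [76, 0, 0], 1],
])

```text
time_s: 1.05
position: [0.4199, 0.2593, 0.3513]
tcp_rot: [[0.0, 0.999, -0.038], [0.0, -0.038, -0.999], [-1.0, 0.0, -0.0]]
force: [0.3, 0.9, 0.7]
opening: 0.998
```

Run:
```python
from h import *
st(); to([0.46,-0.22,0.38],-10)
```

```text
t 1.05 pos [0.4199, 0.2593, 0.3513] yaw -2.15 down [0.0, 0.0, -1.0] F [0.3, 0.9, 0.7] op 0.998
shift [-28.7, 58.1, 477.4] turn [7.8, -0.0, -0.0] j6 -15.6
```

Emit:
play_rows([
  [[-20, 45, 360], [5, 0, 0], 1],
  [[-20, 45, 360], [5, 0, 0], 1],
  [[-20, 45, 360], [5, 0, 0], 1],
  [[-20, 45, 360], [5, 0, 0], 1],
  [[-20, 45, 360], [5, 0, 0], 1],
  [[-20, 45, 360], [5, 0, 0], 1],
  [[-20, 45, 360], [5, 0, 0], 1],
  [[-20, 45, 360], [5, 0, 0], 1],
])

```text
time_s: 1.85
position: [0.4537, -0.1049, 0.371]
tcp_rot: [[0.001, 0.992, -0.124], [-0.002, -0.124, -0.992], [-1.0, 0.002, 0.002]]
force: [-0.5, -0.2, 0.2]
opening: 1.001
```

Run:
```python
from h import *
st(); c=cap('wrist','w1')
```

```text
t 1.85 pos [0.4537, -0.1049, 0.371] yaw -7.12 down [0.001, -0.002, -1.0] F [-0.5, -0.2, 0.2] op 1.001
```

View pics/w1.png

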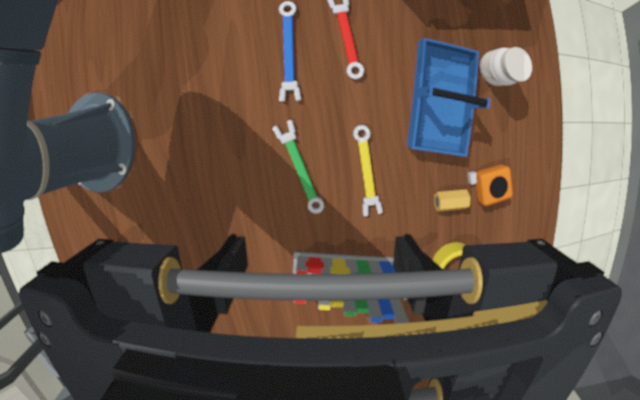

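Run:
```python
from h import *
st(); to([0.47,-0.43,0.37],-9)
c=cap('wrist')
for col in ['red','yellow','green','blue','brass']:
    for o in blobs(c,col,0.005,80): print(col,np.round(o['px']),o['c'].round(4),o['rc'].round(4),'L%.0f W%.0f ang%.1f n%d'%(o['L'],o['Wd'],o['ang'],o['n']))
```

```text
t 1.9 pos [0.4537, -0.1046, 0.3708] yaw -7.11 down [0.001, -0.002, -1.0] F [0.6, -0.2, -0.1] op 1.001
shift [1.6, 56.5, 320.9] turn [1.9, 0.1, -0.1] j6 -33.4
red [347.  37.] [0.5251 0.0963] [0.5251 0.0968] L92 W20 ang95.2 n580
red [313. 266.] [ 0.4141 -0.3118] [ 0.4085 -0.3099] L51 W33 ang25.6 n264
yellow [425. 324.] [ 0.6577 -0.5083] [ 0.6743 -0.5069] L639 W49 ang173.9 n2758
yellow [367. 169.] [ 0.5323 -0.1358] [ 0.5325 -0.1362] L100 W19 ang92.9 n590
yellow [448. 254.] [ 0.6867 -0.3256] [ 0.6887 -0.3245] L71 W47 ang26.0 n512
yellow [454. 200.] [ 0.6963 -0.212 ] [ 0.6967 -0.2119] L67 W34 ang174.3 n485
yellow [473. 280.] [ 0.7531 -0.4036] [ 0.75   -0.4044] L125 W51 ang99.8 n473
yellow [166. 280.] [ 0.09   -0.3195] [ 0.0932 -0.3217] L123 W49 ang64.9 n417
yellow [339. 267.] [ 0.4643 -0.32  ] [ 0.4666 -0.3184] L36 W31 ang125.3 n217
yellow [332. 306.] [ 0.4398 -0.4103] [ 0.4372 -0.4096] L54 W22 ang10.9 n146
yellow [437. 388.] [ 0.6984 -0.7592] [ 0.7003 -0.7666] L113 W23 ang109.0 n100
green [301. 170.] [ 0.4187 -0.1231] [ 0.4183 -0.1235] L106 W17 ang104.1 n539
green [361. 306.] [ 0.5015 -0.4218] [ 0.502  -0.4217] L34 W25 ang110.4 n136
green [363. 267.] [ 0.5108 -0.3257] [ 0.5107 -0.3257] L27 W23 ang114.9 n131
blue [443.  98.] [ 0.6848 -0.0214] [ 0.6956 -0.0225] L199 W135 ang77.5 n6215
blue [288.  48.] [0.4247 0.0888] [0.4249 0.0896] L113 W15 ang84.4 n576
blue [386. 309.] [ 0.5536 -0.4381] [ 0.5544 -0.438 ] L58 W25 ang105.1 n215
blue [387. 267.] [ 0.5572 -0.3339] [ 0.558  -0.3331] L31 W23 ang133.6 n120
brass [419. 324.] [ 0.6435 -0.5054] [ 0.6638 -0.5053] L627 W49 ang173.7 n2915
brass [452. 200.] [ 0.6937 -0.2118] [ 0.6939 -0.2119] L78 W41 ang175.3 n703
brass [473. 280.] [ 0.7538 -0.4036] [ 0.75   -0.4044] L125 W51 ang100.6 n522
brass [492. 182.] [ 0.7817 -0.1859] [ 0.7927 -0.1945] L64 W60 ang49.9 n255
brass [162. 279.] [ 0.079  -0.3174] [ 0.0805 -0.3185] L114 W19 ang65.3 n131
```

Emit:
play_rows([
  [[0, 56, 320], [2, 0, 0], 1],
  [[0, 56, 320], [2, 0, 0], 1],
  [[0, 56, 320], [2, 0, 0], 1],
  [[0, 56, 320], [2, 0, 0], 1],
  [[0, 56, 320], [2, 0, 0], 1],
  [[0, 56, 320], [2, 0, 0], 1],
  [[0, 56, 320], [2, 0, 0], 1],
  [[0, 56, 320], [2, 0, 0], 1],
])

```text
time_s: 2.75
position: [0.4714, -0.4259, 0.3693]
tcp_rot: [[-0.001, 0.988, -0.154], [0.001, -0.154, -0.988], [-1.0, -0.001, -0.001]]
force: [0.4, -0.4, 0.8]
opening: 1.001
```

Run:
```python
from h import *
st(); c=cap('wrist','w2')
im=c['img'][130:280,200:460]; cv2.imwrite('pics/w2z.png',cv2.resize(im,None,fx=3,fy=3,interpolation=cv2.INTER_CUBIC))
```

```text
t 2.75 pos [0.4714, -0.4259, 0.3693] yaw -8.88 down [-0.001, 0.001, -1.0] F [0.4, -0.4, 0.8] op 1.001
```

View pics/w2z.png

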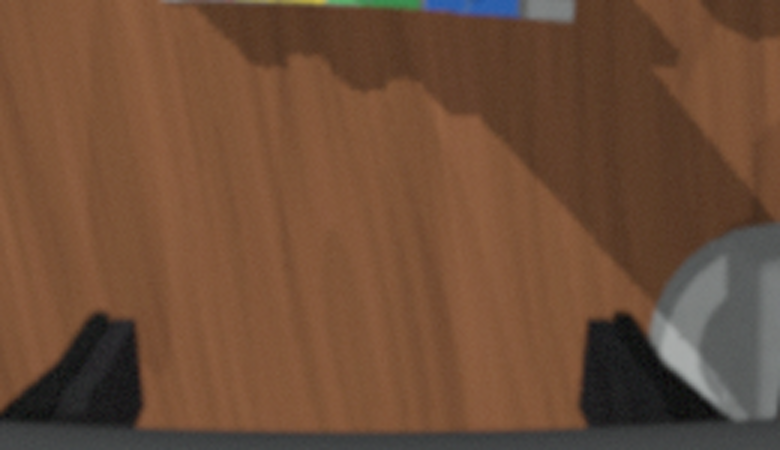

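View pics/w2.png

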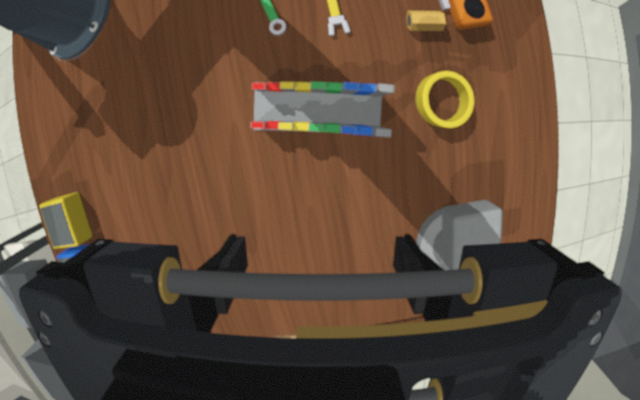

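Run:
```python
from h import *
c=cap('wrist')
im=c['img'][72:142,240:400]; cv2.imwrite('pics/w2zz.png',cv2.resize(im,None,fx=5,fy=5,interpolation=cv2.INTER_CUBIC))
```

```text
(no output)
```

View pics/w2zz.png

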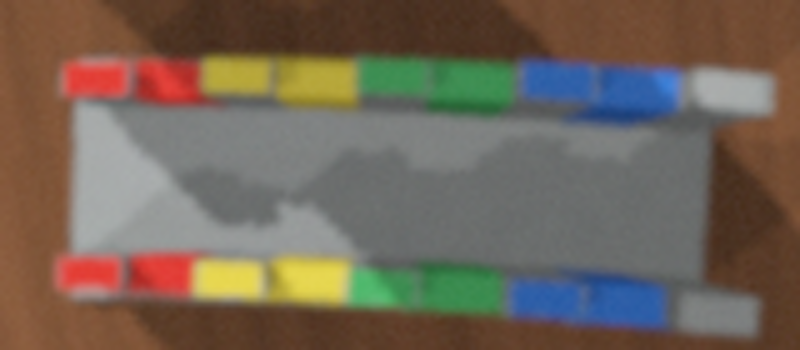

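Run:
```python
from h import *
c=cap('wrist')
pts=[]
N=[-67.5,-22.5,22.5,67.5]; F=[50,66,82,98]
up=[(128,80),(272,76),(429,76),(597,80)]; upn=[(201,76),(358,76),(521,79),(690,88)]
lo=[(121,272),(264,280),(418,288),(584,297)]; lon=[(192,276),(348,285),(509,295),(677,310)]
A=[];B=[]
for i in range(4):
    for P,z,rx,ry in [(up[i],F[i]+10,N[i]-12,30),(upn[i],F[i]+26,N[i]+12,30),(lo[i],F[i]+10,N[i]-12,-30),(lon[i],F[i]+26,N[i]+12,-30)]:
        uv=((P[0]+.5)/5-.5+240,(P[1]+.5)/5-.5+72); A.append([rx/1000,ry/1000]); B.append(px2w(c,uv,z/1000)[0,:2])
A=np.array(A);B=np.array(B)
a0,b0=A.mean(0),B.mean(0); U,S,Vt=np.linalg.svd((A-a0).T@(B-b0)); R=(Vt.T@np.diag([1,np.linalg.det(Vt.T@U.T)])@U.T); t=b0-R@a0
print('ang',np.degrees(np.arctan2(R[1,0],R[0,0])),'origin',t.round(4)); print(((A@R.T+t-B)*1000).round(1).tolist())
for n,x in zip(['red','yellow','green','blue'],N): print(n,(R@[x/1000,0]+t).round(4))
```

```text
ang -11.347188905351908 origin [ 0.4794 -0.338 ]
[[0.6, 0.3], [0.1, 0.3], [0.8, -0.4], [0.6, -0.4], [0.2, -0.2], [-1.2, 0.7], [0.3, 0.3], [-1.0, 0.3], [-0.2, -0.4], [-0.6, 0.4], [0.2, 0.1], [-0.5, 0.0], [-0.5, -0.8], [1.0, 0.5], [-0.3, -0.7], [0.7, 0.0]]
red [ 0.4132 -0.3247]
yellow [ 0.4573 -0.3335]
green [ 0.5015 -0.3424]
blue [ 0.5456 -0.3512]
```

Run:
```python
from h import *
st(); to([0.4185,-0.1233,0.1],14.1)
```

```text
t 2.9 pos [0.4713, -0.4219, 0.3704] yaw -8.69 down [-0.001, 0.002, -1.0] F [0.0, -0.5, 1.0] op 0.999
shift [271.1, -97.1, -286.6] turn [-22.8, -0.1, 0.0] j6 -30.5
```

Run:
```python
from h import *
c=cap('wrist'); st()
R=np.array([[np.cos(np.radians(-11.35)),-np.sin(np.radians(-11.35))],[np.sin(np.radians(-11.35)),np.cos(np.radians(-11.35))]]); t=np.array([.4794,-.338])
im=c['img'].copy(); im=cv2.resize(im[72:142,240:400],None,fx=5,fy=5,interpolation=cv2.INTER_CUBIC)
N=[-67.5,-22.5,22.5,67.5]; F=[50,66,82,98]
for x,f in zip(N,F):
    for dx,dz in[(-12,10),(12,26)]:
        for y in (25,35,-25,-35):
            w=np.append(R@[(x+dx)/1000,y/1000]+t,(f+dz)/1000)
            p=w2px(c,w)[0]; p=((p-[240,72]+.5)*5-.5); cv2.circle(im,tuple(int(v) for v in p),3,(255,0,255),-1)
cv2.imwrite('pics/w2chk.png',im)
```

```text
t 2.95 pos [0.4713, -0.4219, 0.3708] yaw -8.67 down [-0.0, 0.001, -1.0] F [0.7, 0.8, -0.2] op 0.998
```

View pics/w2chk.png

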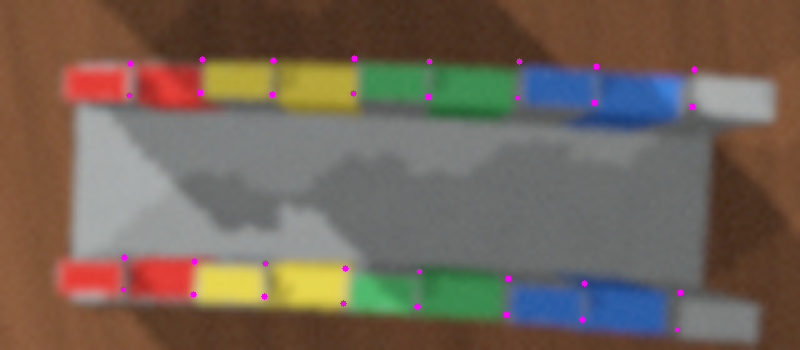

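Emit:
play_rows([
  [[40, -16, -50], [-5, 0, 0], 1],
  [[271, -97, -287], [-23, 0, 0], 1],
  [[271, -97, -287], [-23, 0, 0], 1],
  [[271, -97, -287], [-23, 0, 0], 1],
  [[271, -97, -287], [-23, 0, 0], 1],
  [[271, -97, -287], [-23, 0, 0], 1],
  [[271, -97, -287], [-23, 0, 0], 1],
  [[271, -97, -287], [-23, 0, 0], 1],
])

```text
time_s: 3.75
position: [0.4193, -0.1282, 0.1044]
tcp_rot: [[0.002, 0.969, 0.247], [-0.001, 0.247, -0.969], [-1.0, 0.002, 0.002]]
force: [0.7, 0.1, -0.2]
opening: 0.998
```

Emit:
play_rows([
  [[0, 0, 0], [0, 0, 0], 1],
  [[0, 0, 0], [0, 0, 0], 1],
  [[0, 0, 0], [0, 0, 0], 1],
  [[0, 0, 0], [0, 0, 0], 0.6],
])

```text
time_s: 4.15
position: [0.4213, -0.1322, 0.1055]
tcp_rot: [[0.004, 0.97, 0.245], [-0.002, 0.245, -0.97], [-1.0, 0.003, 0.003]]
force: [0.7, -0.5, 0.8]
opening: 0.964
```

Run:
```python
from h import *
st(); to([0.4185,-0.1233,0.003],14.1)
c=cap('wrist','w3'); 
for o in blobs(c,'green',0.005,80): print(np.round(o['px']),o['c'].round(4),o['rc'].round(4),'L%.0f W%.0f ang%.1f n%d'%(o['L'],o['Wd'],o['ang'],o['n']))
c=cap('top')
for o in blobs(c,'green',0.005,80): print(np.round(o['px']),o['c'].round(4),o['rc'].round(4),'L%.0f W%.0f ang%.1f n%d'%(o['L'],o['Wd'],o['ang'],o['n']))
```

```text
t 4.15 pos [0.4213, -0.1322, 0.1055] yaw 14.16 down [0.004, -0.002, -1.0] F [0.7, -0.5, 0.8] op 0.964
shift [102.4, -0.8, -9.7] turn [0.1, 0.2, -0.2] j6 -30.5
[320. 187.] [ 0.4181 -0.1205] [ 0.419  -0.1239] L109 W14 ang104.3 n1929
[458. 233.] [ 0.501  -0.3888] [ 0.5014 -0.3874] L41 W20 ang108.9 n101
```

View pics/w3.png

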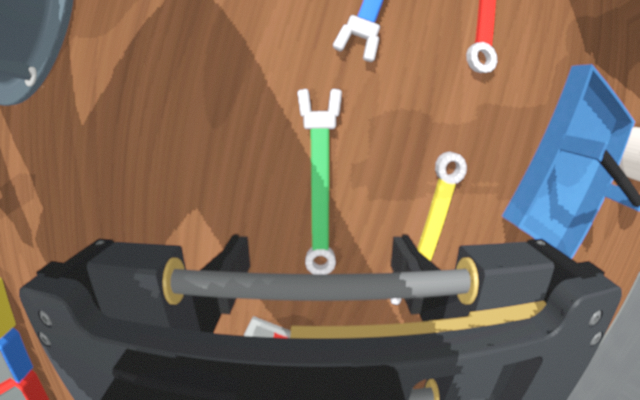

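Emit:
play_rows([
  [[40, -1, -10], [0, 0, 0], 0.6],
  [[80, -1, -10], [0, 0, 0], 0.6],
  [[102, -1, -10], [0, 0, 0], 0.6],
  [[102, -1, -10], [0, 0, 0], 0.6],
  [[102, -1, -10], [0, 0, 0], 0.6],
  [[102, -1, -10], [0, 0, 0], 0.0],
  [[102, -1, -10], [0, 0, 0], 0.0],
  [[102, -1, -10], [0, 0, 0], 0.0],
])

```text
time_s: 5.05
position: [0.4165, -0.1218, 0.0025]
tcp_rot: [[0.001, 0.97, 0.245], [-0.0, 0.245, -0.97], [-1.0, 0.001, 0.001]]
force: [0.3, 0.3, 0.3]
opening: 0.411
```

Emit:
play_rows([
  [[0, 0, 0], [0, 0, 0], 0],
  [[0, 0, 0], [0, 0, 0], 0],
  [[0, 0, 0], [0, 0, 0], 0],
  [[0, 0, 0], [0, 0, 0], 0],
])

```text
time_s: 5.45
position: [0.4167, -0.1217, 0.0024]
tcp_rot: [[0.001, 0.97, 0.245], [-0.001, 0.245, -0.97], [-1.0, 0.001, 0.001]]
force: [1.6, 0.9, 1.6]
opening: 0.167
```

Run:
```python
from h import *
st(); to([0.43,-0.15,0.20],-11.35)
```

```text
t 5.45 pos [0.4167, -0.1217, 0.0024] yaw 14.19 down [0.001, -0.001, -1.0] F [1.6, 0.9, 1.6] op 0.167
shift [-197.6, 6.1, 30.9] turn [25.5, 0.0, -0.1] j6 -7.9
```

Run:
```python
from h import *
to([0.5015,-0.3424,0.16],-11.35)
```

```text
shift [-157.4, 28.3, 234.9] turn [25.5, 0.0, -0.1] j6 -23.0
```

Emit:
play_rows([
  [[-50, 0, 0], [0, 0, 0], 0],
  [[-100, 0, 0], [0, 0, 0], 0],
  [[-140, 5, 30], [6, 0, 0], 0],
  [[-165, 10, 75], [14, 0, 0], 0],
  [[-165, 16, 125], [22, 0, 0], 0],
  [[-165, 22, 175], [25.5, 0, 0], 0],
  [[-157, 28, 220], [25.5, 0, 0], 0],
  [[-157, 28, 235], [25.5, 0, 0], 0],
])

```text
time_s: 6.25
position: [0.5022, -0.3473, 0.1582]
tcp_rot: [[0.002, 0.98, -0.199], [-0.003, -0.199, -0.98], [-1.0, 0.002, 0.003]]
force: [-0.4, -0.5, -1.8]
opening: 0.164
```

Emit:
play_rows([
  [[0, 0, 0], [0, 0, 0], 0],
  [[0, 0, 0], [0, 0, 0], 0],
  [[0, 0, 0], [0, 0, 0], 0],
  [[0, 0, 0], [0, 0, 0], 0],
])

```text
time_s: 6.65
position: [0.5004, -0.3404, 0.1593]
tcp_rot: [[-0.001, 0.981, -0.195], [0.001, -0.195, -0.981], [-1.0, -0.001, -0.001]]
force: [-1.0, 0.2, -2.7]
opening: 0.165
```

Run:
```python
from h import *
st(); to([0.5015,-0.3424,0.0865],-11.35); cap('wrist','w4'); cap('scene','s4')
```

```text
t 6.65 pos [0.5004, -0.3404, 0.1593] yaw -11.23 down [-0.001, 0.001, -1.0] F [-1.0, 0.2, -2.7] op 0.165
shift [72.8, 1.6, 1.8] turn [0.1, -0.1, 0.1] j6 -23.0
```

View pics/w4.png

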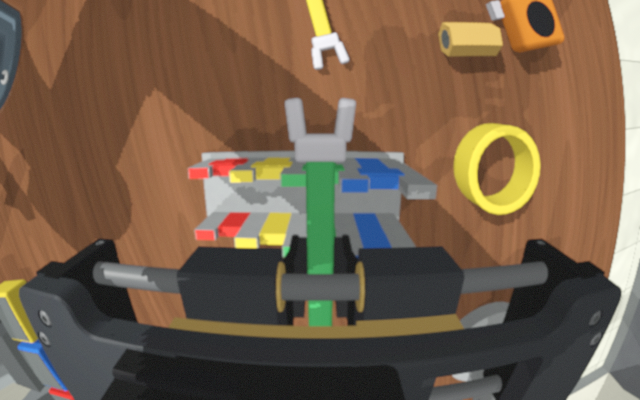

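Emit:
play_rows([
  [[20, 1.6, 1.8], [0, 0, 0], 0],
  [[40, 1.6, 1.8], [0, 0, 0], 0],
  [[60, 1.6, 1.8], [0, 0, 0], 0],
  [[73, 1.6, 1.8], [0, 0, 0], 0],
  [[73, 1.6, 1.8], [0, 0, 0], 0],
  [[73, 1.6, 1.8], [0, 0, 0], 0],
])

```text
time_s: 7.35
position: [0.5024, -0.3445, 0.0865]
tcp_rot: [[0.0, 0.981, -0.196], [-0.0, -0.196, -0.981], [-1.0, 0.0, 0.0]]
force: [0.3, -0.4, -1.5]
opening: 0.165
```

Run:
```python
from h import *
st(); cap('wrist','w5'); to([0.5015,-0.3424,0.085],-11.35)
```

```text
t 7.35 pos [0.5024, -0.3445, 0.0865] yaw -11.29 down [0.0, -0.0, -1.0] F [0.3, -0.4, -1.5] op 0.165
shift [1.8, -1.4, -2.0] turn [0.0, 0.0, -0.0] j6 -23.0
```

View pics/w5.png

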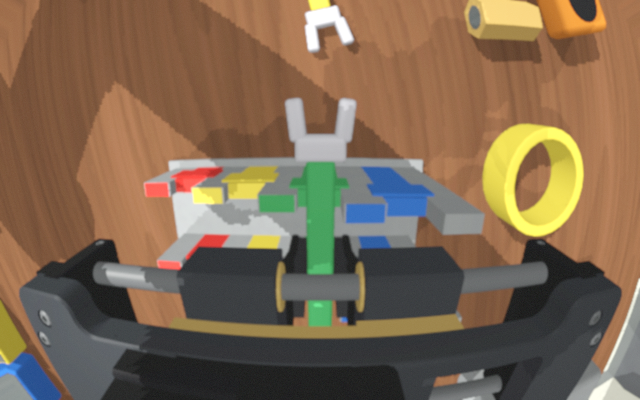

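In the green notch. Release and rise.

Emit:
play_rows([
  [[1, -1, 0], [0, 0, 0], 0.36],
  [[1, -1, 0], [0, 0, 0], 0.36],
  [[1, -1, 0], [0, 0, 0], 0.36],
  [[1, -1, 0], [0, 0, 0], 0.36],
  [[-30, -1, 0], [0, 0, 0], 0.36],
  [[-80, -1, 0], [0, 0, 0], 0.36],
  [[-130, -1, 0], [0, 0, 0], 0.6],
  [[-150, -1, -50], [0, 0, 0], 0.6],
])

```text
time_s: 8.2
position: [0.513, -0.3057, 0.2408]
tcp_rot: [[0.01, 0.979, -0.202], [-0.011, -0.202, -0.979], [-1.0, 0.012, 0.009]]
force: [1.2, 0.0, 0.4]
opening: 0.468
```

Run:
```python
from h import *
st(); c=cap('wrist','w6')
c=cap('top','t6')
for col in ['red','yellow','blue']:
    for o in blobs(c,col,0.005,200): print(col,np.round(o['px']),o['rc'].round(4),'L%.0f W%.0f ang%.1f n%d'%(o['L'],o['Wd'],o['ang'],o['n']))
to([0.5325,-0.1362,0.1],3)
```

```text
t 8.2 pos [0.513, -0.3057, 0.2408] yaw -11.64 down [0.01, -0.011, -1.0] F [1.2, 0.0, 0.4] op 0.468
red [276. 221.] [0.526 0.098] L91 W22 ang94.8 n274
yellow [443. 158.] [ 0.7059 -0.3545] L112 W98 ang137.1 n744
yellow [363. 219.] [ 0.5339 -0.1347] L97 W19 ang92.9 n253
yellow [ 42. 350.] [0.1858 0.688 ] L110 W48 ang18.5 n235
blue [321. 164.] [ 0.686  -0.0206] L194 W111 ang77.7 n2649
blue [278. 259.] [0.4263 0.0902] L114 W15 ang84.7 n247
shift [138.9, -11.7, -160.6] turn [-14.1, 0.1, -0.3] j6 -17.4
```

View pics/w6.png

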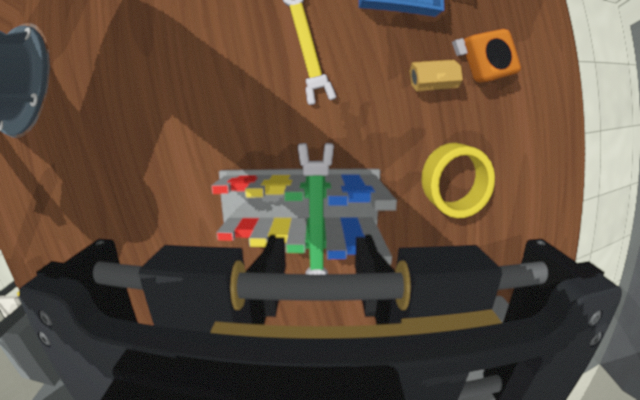

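Emit:
play_rows([
  [[30, -5, -50], [-5, 0, 0], 0.6],
  [[139, -10, -160], [-14, 0, 0], 0.6],
  [[139, -10, -160], [-14, 0, 0], 0.6],
  [[139, -10, -160], [-14, 0, 0], 0.6],
  [[139, -10, -160], [-14, 0, 0], 0.6],
  [[139, -10, -160], [-14, 0, 0], 0.6],
  [[139, -10, -160], [-14, 0, 0], 0.6],
  [[139, -10, -160], [-14, 0, 0], 0.6],
])

```text
time_s: 9.1
position: [0.5333, -0.1421, 0.0972]
tcp_rot: [[0.003, 0.999, 0.046], [-0.002, 0.046, -0.999], [-1.0, 0.003, 0.002]]
force: [-0.3, -0.4, 0.4]
opening: 0.596
```

Run:
```python
from h import *
c=cap('wrist'); c=cap('wrist','w7'); st()
for o in blobs(c,'yellow',0.005,300): print(np.round(o['px']),o['c'].round(4),o['rc'].round(4),'L%.0f W%.0f ang%.1f n%d'%(o['L'],o['Wd'],o['ang'],o['n']))
to([0.5325,-0.136,0.003],2.9)
```

```text
t 9.2 pos [0.5329, -0.1419, 0.0972] yaw 2.59 down [0.003, -0.002, -1.0] F [0.1, -0.3, 0.3] op 0.597
[379. 326.] [ 0.6073 -0.2792] [ 0.612  -0.2772] L337 W23 ang3.0 n3320
[319. 194.] [ 0.5318 -0.1342] [ 0.5317 -0.1365] L102 W16 ang93.0 n2183
[  6. 350.] [-0.1262 -0.5036] [-0.1478 -0.5417] L318 W64 ang46.4 n596
[217. 283.] [ 0.4346 -0.2301] [ 0.4353 -0.2316] L59 W15 ang82.1 n361
shift [94.1, -0.4, -6.0] turn [-0.3, 0.1, -0.2] j6 -17.2
```

View pics/w7.png

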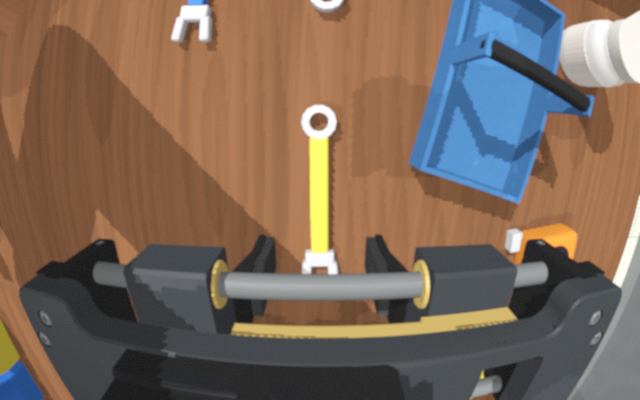

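Emit:
play_rows([
  [[40, -1, -6], [0, 0, 0], 0.6],
  [[80, -1, -6], [0, 0, 0], 0.6],
  [[94, -1, -6], [0, 0, 0], 0.6],
  [[94, -1, -6], [0, 0, 0], 0.6],
  [[94, -1, -6], [0, 0, 0], 0.6],
  [[94, -1, -6], [0, 0, 0], 0.0],
  [[94, -1, -6], [0, 0, 0], 0.0],
  [[94, -1, -6], [0, 0, 0], 0.0],
])

```text
time_s: 10.0
position: [0.5309, -0.1343, 0.0023]
tcp_rot: [[0.001, 0.999, 0.047], [-0.0, 0.047, -0.999], [-1.0, 0.001, 0.0]]
force: [-0.2, -0.6, 0.5]
opening: 0.415
```

Emit:
play_rows([
  [[0, 0, 0], [0, 0, 0], 0],
  [[0, 0, 0], [0, 0, 0], 0],
  [[0, 0, 0], [0, 0, 0], 0],
  [[0, 0, 0], [0, 0, 0], 0],
])

```text
time_s: 10.4
position: [0.5309, -0.1341, 0.0019]
tcp_rot: [[0.001, 0.999, 0.047], [-0.0, 0.047, -0.999], [-1.0, 0.001, 0.0]]
force: [0.5, -0.3, 1.0]
opening: 0.171
```

Run:
```python
from h import *
st(); to([0.4573,-0.3335,0.15],-11.35)
```

```text
t 10.4 pos [0.5309, -0.1341, 0.0019] yaw 2.69 down [0.001, -0.0, -1.0] F [0.5, -0.3, 1.0] op 0.171
shift [-148.1, -82.8, 195.8] turn [14.0, 0.0, -0.0] j6 -24.8
```

Emit:
play_rows([
  [[-50, 0, 0], [0, 0, 0], 0],
  [[-100, 0, 0], [0, 0, 0], 0],
  [[-145, -10, 30], [5, 0, 0], 0],
  [[-165, -30, 75], [10, 0, 0], 0],
  [[-165, -50, 120], [14, 0, 0], 0],
  [[-160, -70, 165], [14, 0, 0], 0],
  [[-148, -83, 190], [14, 0, 0], 0],
  [[-148, -83, 196], [14, 0, 0], 0],
])

```text
time_s: 11.2
position: [0.4542, -0.3365, 0.1482]
tcp_rot: [[-0.003, 0.98, -0.201], [0.001, -0.201, -0.98], [-1.0, -0.003, -0.001]]
force: [0.1, 0.2, -2.1]
opening: 0.167
```

Emit:
play_rows([
  [[0, 0, 0], [0, 0, 0], 0],
  [[0, 0, 0], [0, 0, 0], 0],
  [[0, 0, 0], [0, 0, 0], 0],
  [[0, 0, 0], [0, 0, 0], 0],
])

```text
time_s: 11.6
position: [0.4575, -0.3323, 0.15]
tcp_rot: [[0.0, 0.981, -0.194], [0.0, -0.194, -0.981], [-1.0, -0.0, -0.0]]
force: [0.5, 0.6, -1.5]
opening: 0.168
```

Run:
```python
from h import *
st(); to([0.4573,-0.3335,0.0695],-11.35); cap('wrist','w8')
```

```text
t 11.6 pos [0.4575, -0.3323, 0.15] yaw -11.19 down [0.0, 0.0, -1.0] F [0.5, 0.6, -1.5] op 0.168
shift [80.5, 0.1, 1.3] turn [0.2, -0.0, 0.0] j6 -24.8
```

View pics/w8.png

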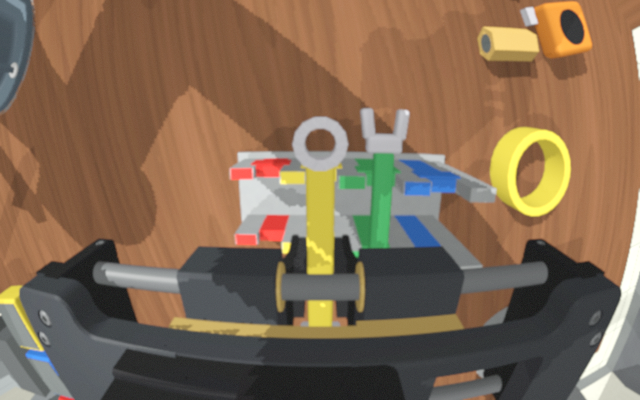

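Emit:
play_rows([
  [[20, 0, 1], [0, 0, 0], 0],
  [[40, 0, 1], [0, 0, 0], 0],
  [[60, 0, 1], [0, 0, 0], 0],
  [[76, 0, 1], [0, 0, 0], 0],
  [[81, 0, 1], [0, 0, 0], 0],
  [[81, 0, 1], [0, 0, 0], 0],
  [[81, 0, 1], [0, 0, 0], 0],
])

```text
time_s: 12.35
position: [0.4573, -0.3348, 0.0693]
tcp_rot: [[0.001, 0.981, -0.196], [-0.001, -0.196, -0.981], [-1.0, 0.001, 0.001]]
force: [-0.4, -0.0, -1.8]
opening: 0.165
```

Run:
```python
from h import *
st(); cap('wrist','w9'); to([0.4573,-0.3335,0.068],-11.35)
```

```text
t 12.35 pos [0.4573, -0.3348, 0.0693] yaw -11.27 down [0.001, -0.001, -1.0] F [-0.4, -0.0, -1.8] op 0.165
shift [1.5, -0.3, -1.4] turn [0.1, 0.1, -0.1] j6 -24.8
```

View pics/w9.png

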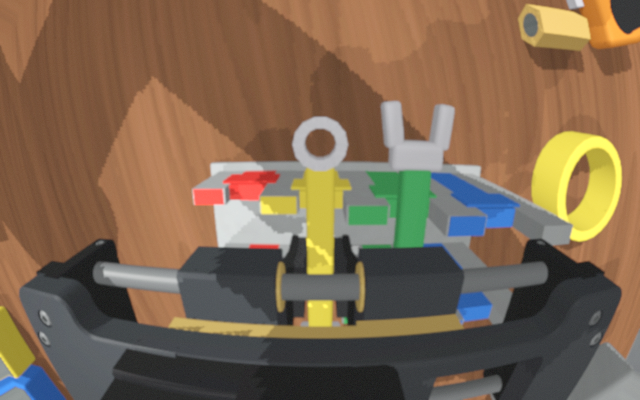

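Emit:
play_rows([
  [[1, 0, 0], [0, 0, 0], 0.34],
  [[1, 0, 0], [0, 0, 0], 0.34],
  [[1, 0, 0], [0, 0, 0], 0.34],
  [[1, 0, 0], [0, 0, 0], 0.34],
  [[-30, 0, 0], [0, 0, 0], 0.34],
  [[-80, 0, 0], [0, 0, 0], 0.34],
  [[-130, 0, 0], [0, 0, 0], 0.6],
  [[-180, 0, -40], [0, 0, 0], 0.6],
])

```text
time_s: 13.2
position: [0.4638, -0.3078, 0.2411]
tcp_rot: [[0.004, 0.98, -0.2], [-0.006, -0.2, -0.98], [-1.0, 0.005, 0.005]]
force: [1.3, -0.3, -1.2]
opening: 0.443
```

Run:
```python
from h import *
st(); c=cap('wrist','w10')
c=cap('top','t10')
for col in ['red','blue']:
    for o in blobs(c,col,0.005,200): print(col,np.round(o['px']),o['rc'].round(4),'L%.0f W%.0f ang%.1f n%d'%(o['L'],o['Wd'],o['ang'],o['n']))
to([0.5255,0.0965,0.1],5)
```

```text
t 13.2 pos [0.4638, -0.3078, 0.2411] yaw -11.52 down [0.004, -0.006, -1.0] F [1.3, -0.3, -1.2] op 0.443
red [276. 221.] [0.5258 0.0975] L91 W22 ang94.9 n271
blue [321. 164.] [ 0.686  -0.0202] L193 W111 ang77.7 n2621
blue [278. 259.] [0.4263 0.09  ] L114 W15 ang84.6 n248
shift [141.8, -20.3, -404.9] turn [-16.2, 0.4, -0.5] j6 5.4
```

View pics/w10.png

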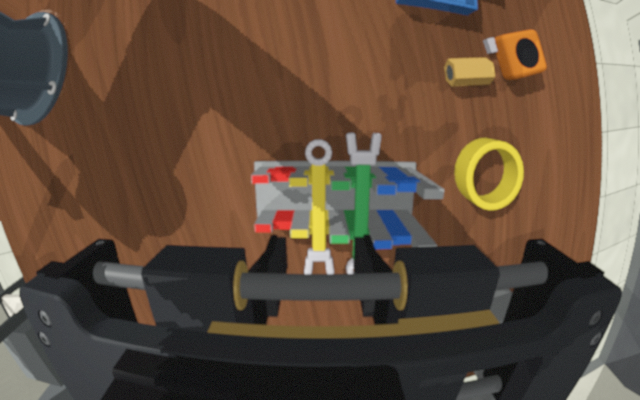

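Emit:
play_rows([
  [[20, -5, -50], [-5, 0, 0], 0.6],
  [[50, -10, -405], [-16, 0, 0], 0.6],
  [[50, -10, -405], [-16, 0, 0], 0.6],
  [[80, -15, -405], [-16, 0, 0], 0.6],
  [[142, -20, -405], [-16, 0, 0], 0.6],
  [[142, -20, -405], [-16, 0, 0], 0.6],
  [[142, -20, -405], [-16, 0, 0], 0.6],
  [[142, -20, -405], [-16, 0, 0], 0.6],
])

```text
time_s: 14.1
position: [0.5179, 0.0674, 0.1101]
tcp_rot: [[-0.001, 0.997, 0.082], [-0.0, 0.082, -0.997], [-1.0, -0.001, 0.0]]
force: [0.4, -0.4, 0.4]
opening: 0.604
```

Emit:
play_rows([
  [[0, 0, -10], [0, 0, 0], 0.6],
  [[0, 0, -10], [0, 0, 0], 0.6],
  [[0, 0, -10], [0, 0, 0], 0.6],
  [[0, 0, -10], [0, 0, 0], 0.6],
])

```text
time_s: 14.5
position: [0.5181, 0.0742, 0.1122]
tcp_rot: [[0.002, 0.997, 0.08], [-0.0, 0.08, -0.997], [-1.0, 0.002, 0.001]]
force: [-0.8, 0.6, 0.6]
opening: 0.602
```

Run:
```python
from h import *
c=cap('wrist','w11'); st()
for o in blobs(c,'red',0.005,300): print(np.round(o['px']),o['c'].round(4),o['rc'].round(4),'L%.0f W%.0f ang%.1f n%d'%(o['L'],o['Wd'],o['ang'],o['n']))
to([0.5255,0.097,0.003],5)
```

```text
t 14.55 pos [0.5181, 0.0741, 0.1123] yaw 4.56 down [0.002, -0.0, -1.0] F [0.4, -0.7, -0.4] op 0.601
[330. 174.] [0.525 0.097] [0.525  0.0953] L94 W17 ang95.4 n1970
shift [109.3, 9.0, -22.3] turn [-0.4, 0.0, -0.1] j6 5.5
```

View pics/w11.png

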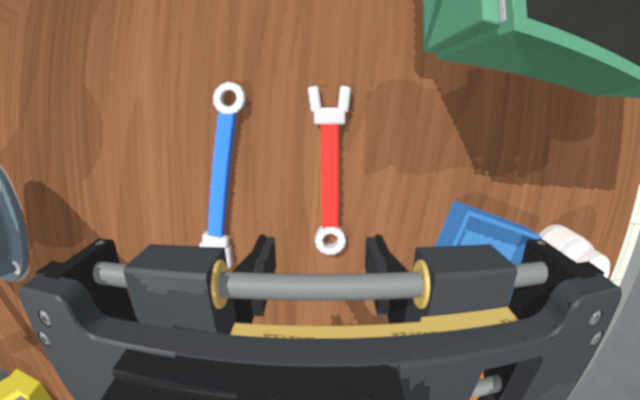

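Emit:
play_rows([
  [[40, 8, -21], [0, 0, 0], 0.6],
  [[80, 8, -21], [0, 0, 0], 0.6],
  [[109, 8, -21], [0, 0, 0], 0.6],
  [[109, 8, -21], [0, 0, 0], 0.6],
  [[109, 8, -21], [0, 0, 0], 0.6],
  [[109, 8, -21], [0, 0, 0], 0.0],
  [[109, 8, -21], [0, 0, 0], 0.0],
  [[109, 8, -21], [0, 0, 0], 0.0],
])

```text
time_s: 15.35
position: [0.524, 0.097, 0.003]
tcp_rot: [[0.001, 0.997, 0.081], [-0.0, 0.081, -0.997], [-1.0, 0.001, 0.0]]
force: [0.5, -0.1, 0.1]
opening: 0.408
```

Emit:
play_rows([
  [[0, 0, 0], [0, 0, 0], 0],
  [[0, 0, 0], [0, 0, 0], 0],
  [[0, 0, 0], [0, 0, 0], 0],
  [[0, 0, 0], [0, 0, 0], 0],
])

```text
time_s: 15.75
position: [0.524, 0.0974, 0.0026]
tcp_rot: [[0.001, 0.997, 0.082], [-0.0, 0.082, -0.997], [-1.0, 0.001, 0.0]]
force: [1.3, 0.2, 1.8]
opening: 0.167
```

Run:
```python
from h import *
st(); to([0.4132,-0.3247,0.14],-11.35)
```

```text
t 15.75 pos [0.524, 0.0974, 0.0026] yaw 4.7 down [0.001, -0.0, -1.0] F [1.3, 0.2, 1.8] op 0.167
shift [-137.4, -144.9, 411.6] turn [16.0, -0.0, -0.0] j6 -26.8
```

Emit:
play_rows([
  [[-50, 0, 0], [0, 0, 0], 0],
  [[-100, 0, 0], [0, 0, 0], 0],
  [[-150, -15, 45], [4, 0, 0], 0],
  [[-160, -30, 90], [8, 0, 0], 0],
  [[-160, -50, 135], [12, 0, 0], 0],
  [[-160, -65, 180], [16, 0, 0], 0],
  [[-160, -80, 225], [16, 0, 0], 0],
  [[-160, -95, 270], [16, 0, 0], 0],
])

```text
time_s: 16.55
position: [0.4512, -0.1754, 0.1625]
tcp_rot: [[-0.0, 0.981, -0.196], [0.0, -0.196, -0.981], [-1.0, -0.001, -0.0]]
force: [1.5, -0.5, -1.6]
opening: 0.171
```

Emit:
play_rows([
  [[0, -10, 40], [0, 0, 0], 0],
  [[0, -10, 70], [0, 0, 0], 0],
  [[0, -10, 90], [0, 0, 0], 0],
  [[0, -10, 100], [0, 0, 0], 0],
  [[0, -10, 100], [0, 0, 0], 0],
  [[0, -10, 100], [0, 0, 0], 0],
  [[0, -10, 100], [0, 0, 0], 0],
])

```text
time_s: 17.25
position: [0.4229, -0.2686, 0.1623]
tcp_rot: [[-0.001, 0.981, -0.195], [0.001, -0.195, -0.981], [-1.0, -0.001, -0.001]]
force: [0.6, 0.4, -2.1]
opening: 0.167
```

Run:
```python
from h import *
st(); to([0.4132,-0.3247,0.0535],-11.35)
```

```text
t 17.25 pos [0.4229, -0.2686, 0.1623] yaw -11.23 down [-0.001, 0.001, -1.0] F [0.6, 0.4, -2.1] op 0.167
shift [108.8, 1.5, 57.1] turn [0.1, -0.1, 0.1] j6 -26.8
```

Emit:
play_rows([
  [[0, 1, 40], [0, 0, 0], 0],
  [[0, 1, 57], [0, 0, 0], 0],
  [[20, 1, 57], [0, 0, 0], 0],
  [[20, 1, 57], [0, 0, 0], 0],
  [[20, 1, 57], [0, 0, 0], 0],
  [[20, 1, 57], [0, 0, 0], 0],
])

```text
time_s: 17.85
position: [0.4131, -0.3257, 0.143]
tcp_rot: [[0.0, 0.981, -0.195], [-0.0, -0.195, -0.981], [-1.0, 0.0, 0.0]]
force: [-0.2, -0.8, -1.9]
opening: 0.166
```

Run:
```python
from h import *
c=cap('wrist','w12'); st(); to([0.4132,-0.3247,0.0535],-11.35)
```

```text
t 17.9 pos [0.4132, -0.3259, 0.1431] yaw -11.27 down [0.001, -0.0, -1.0] F [0.3, -0.6, -2.0] op 0.166
shift [89.6, -0.3, -1.2] turn [0.1, 0.0, -0.0] j6 -26.8
```

View pics/w12.png

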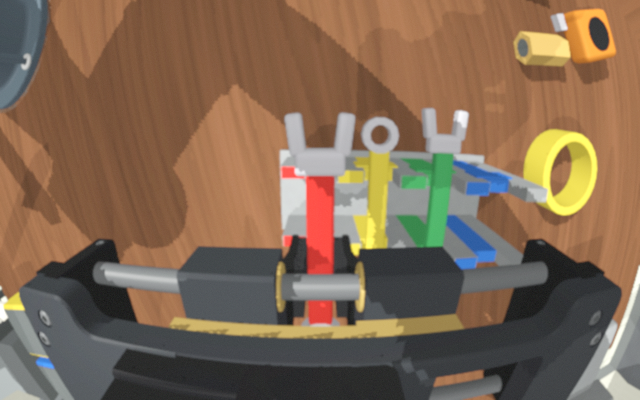

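Emit:
play_rows([
  [[20, 0, -1], [0, 0, 0], 0],
  [[40, 0, -1], [0, 0, 0], 0],
  [[60, 0, -1], [0, 0, 0], 0],
  [[80, 0, -1], [0, 0, 0], 0],
  [[90, 0, -1], [0, 0, 0], 0],
  [[90, 0, -1], [0, 0, 0], 0],
  [[90, 0, -1], [0, 0, 0], 0],
])

```text
time_s: 18.6
position: [0.4135, -0.3255, 0.053]
tcp_rot: [[0.001, 0.981, -0.196], [-0.001, -0.196, -0.981], [-1.0, 0.001, 0.001]]
force: [0.6, -0.7, -1.8]
opening: 0.171
```

Run:
```python
from h import *
st(); cap('wrist','w13'); to([0.4132,-0.3247,0.052],-11.35)
```

```text
t 18.6 pos [0.4135, -0.3255, 0.053] yaw -11.29 down [0.001, -0.001, -1.0] F [0.6, -0.7, -1.8] op 0.171
shift [1.1, -0.5, -0.8] turn [0.1, 0.0, -0.1] j6 -26.8
```

View pics/w13.png

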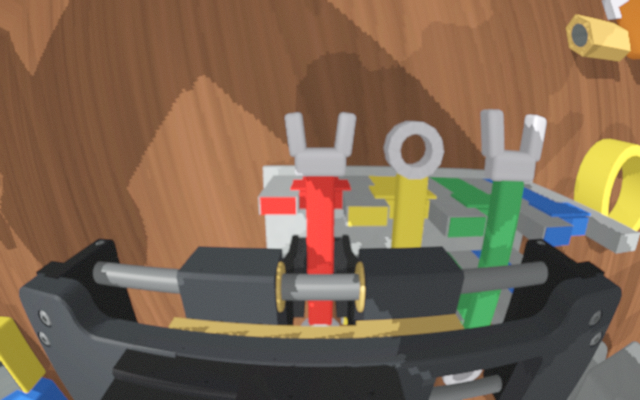

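Emit:
play_rows([
  [[1, 0, 0], [0, 0, 0], 0.34],
  [[1, 0, 0], [0, 0, 0], 0.34],
  [[1, 0, 0], [0, 0, 0], 0.34],
  [[1, 0, 0], [0, 0, 0], 0.34],
  [[-30, 0, 0], [0, 0, 0], 0.34],
  [[-80, 0, 0], [0, 0, 0], 0.34],
  [[-130, 0, 0], [0, 0, 0], 0.6],
  [[-180, 0, -40], [0, 0, 0], 0.6],
])

```text
time_s: 19.45
position: [0.4203, -0.2984, 0.2248]
tcp_rot: [[0.004, 0.98, -0.2], [-0.006, -0.2, -0.98], [-1.0, 0.005, 0.005]]
force: [1.6, -0.8, -0.2]
opening: 0.446
```

Run:
```python
from h import *
st(); c=cap('wrist','w14')
c=cap('top','t14')
for o in blobs(c,'blue',0.005,200): print(np.round(o['px']),o['rc'].round(4),'L%.0f W%.0f ang%.1f n%d'%(o['L'],o['Wd'],o['ang'],o['n']))
to([0.425,0.0896,0.1],-5.5)
```

```text
t 19.45 pos [0.4203, -0.2984, 0.2248] yaw -11.51 down [0.004, -0.006, -1.0] F [1.6, -0.8, -0.2] op 0.446
[321. 164.] [ 0.6856 -0.0202] L193 W111 ang77.5 n2618
[278. 259.] [0.4263 0.0902] L114 W15 ang84.8 n250
shift [124.5, -72.1, -377.9] turn [-5.7, 0.3, -0.5] j6 17.4
```

View pics/w14.png

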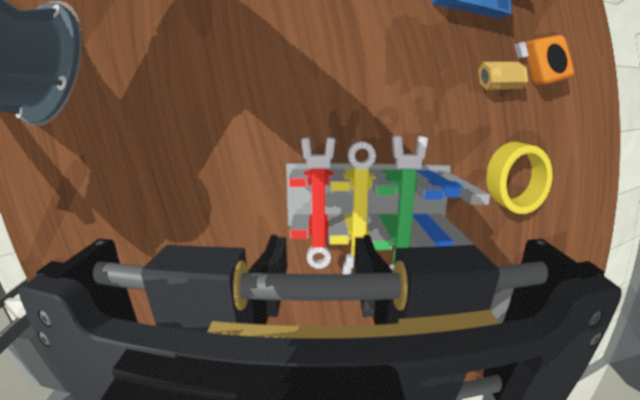

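Emit:
play_rows([
  [[20, -5, -50], [-5, 0, 0], 0.6],
  [[50, -72, -378], [-5, 0, 0], 0.6],
  [[50, -72, -378], [-5, 0, 0], 0.6],
  [[80, -72, -378], [-5, 0, 0], 0.6],
  [[124, -72, -378], [-5, 0, 0], 0.6],
  [[124, -72, -378], [-5, 0, 0], 0.6],
  [[124, -72, -378], [-5, 0, 0], 0.6],
  [[124, -72, -378], [-5, 0, 0], 0.6],
])

```text
time_s: 20.35
position: [0.4221, 0.0838, 0.0997]
tcp_rot: [[-0.001, 0.994, -0.11], [-0.0, -0.11, -0.994], [-1.0, -0.001, 0.0]]
force: [0.5, -1.1, 1.3]
opening: 0.6
```

Emit:
play_rows([
  [[0, 0, -10], [0, 0, 0], 0.6],
  [[0, 0, -20], [0, 0, 0], 0.6],
  [[0, 0, -20], [0, 0, 0], 0.6],
  [[0, 0, -20], [0, 0, 0], 0.6],
  [[0, 0, -20], [0, 0, 0], 0.6],
])

```text
time_s: 20.85
position: [0.4256, 0.101, 0.1016]
tcp_rot: [[0.001, 0.994, -0.112], [-0.0, -0.112, -0.994], [-1.0, 0.001, 0.0]]
force: [-0.5, 0.5, 0.4]
opening: 0.602
```

Run:
```python
from h import *
c=cap('wrist','w15'); st()
for o in blobs(c,'blue',0.005,300): print(np.round(o['px']),o['c'].round(4),o['rc'].round(4),'L%.0f W%.0f ang%.1f n%d'%(o['L'],o['Wd'],o['ang'],o['n']))
to([0.425,0.0892,0.003],-5.6)
```

```text
t 20.9 pos [0.4255, 0.101, 0.1015] yaw -6.44 down [0.001, -0.0, -1.0] F [-0.5, 0.1, -0.0] op 0.604
[564. 228.] [0.7055 0.0373] [0.7096 0.0301] L144 W77 ang161.3 n3726
[320. 211.] [0.425  0.0915] [0.4247 0.0883] L116 W15 ang84.6 n2015
shift [98.5, 0.7, 11.8] turn [-0.8, 0.0, -0.1] j6 17.5
```

View pics/w15.png

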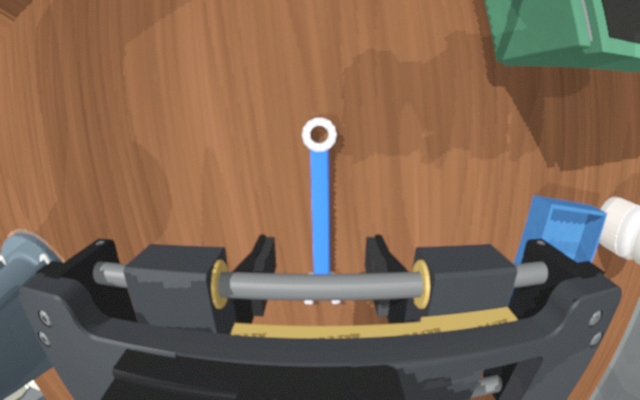

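Emit:
play_rows([
  [[40, 0.5, 12], [-1, 0, 0], 0.6],
  [[80, 0.5, 12], [-1, 0, 0], 0.6],
  [[98, 0.5, 12], [-1, 0, 0], 0.6],
  [[98, 0.5, 12], [-1, 0, 0], 0.6],
  [[98, 0.5, 12], [-1, 0, 0], 0.6],
  [[98, 0.5, 12], [-1, 0, 0], 0.0],
  [[98, 0.5, 12], [-1, 0, 0], 0.0],
  [[98, 0.5, 12], [-1, 0, 0], 0.0],
])

```text
time_s: 21.7
position: [0.4244, 0.0902, 0.0035]
tcp_rot: [[0.001, 0.996, -0.093], [-0.0, -0.093, -0.996], [-1.0, 0.001, -0.0]]
force: [-0.1, 0.5, -0.3]
opening: 0.41
```

Emit:
play_rows([
  [[0, 0, 0], [0, 0, 0], 0],
  [[0, 0, 0], [0, 0, 0], 0],
  [[0, 0, 0], [0, 0, 0], 0],
  [[0, 0, 0], [0, 0, 0], 0],
])

```text
time_s: 22.1
position: [0.4243, 0.0903, 0.0032]
tcp_rot: [[0.001, 0.996, -0.093], [-0.0, -0.093, -0.996], [-1.0, 0.001, -0.0]]
force: [0.9, 0.4, 1.6]
opening: 0.171
```

Run:
```python
from h import *
st(); to([0.5456,-0.3512,0.18],-11.35)
```

```text
t 22.1 pos [0.4243, 0.0903, 0.0032] yaw -5.31 down [0.001, -0.0, -1.0] F [0.9, 0.4, 1.6] op 0.171
shift [-176.7, 161.7, 428.4] turn [6.0, -0.0, -0.0] j6 -21.4
```

Emit:
play_rows([
  [[-50, 0, 0], [0, 0, 0], 0],
  [[-100, 0, 0], [0, 0, 0], 0],
  [[-145, 10, 25], [2, 0, 0], 0],
  [[-180, 25, 65], [4, 0, 0], 0],
  [[-185, 40, 110], [6, 0, 0], 0],
  [[-185, 57, 155], [6, 0, 0], 0],
  [[-185, 74, 200], [6, 0, 0], 0],
  [[-185, 90, 245], [6, 0, 0], 0],
])

```text
time_s: 22.9
position: [0.4907, -0.1637, 0.1879]
tcp_rot: [[-0.001, 0.98, -0.197], [0.001, -0.197, -0.98], [-1.0, -0.001, -0.0]]
force: [0.8, -0.1, -1.9]
opening: 0.168
```

Emit:
play_rows([
  [[0, 5, 45], [0, 0, 0], 0],
  [[0, 10, 90], [0, 0, 0], 0],
  [[0, 20, 130], [0, 0, 0], 0],
  [[0, 20, 150], [0, 0, 0], 0],
  [[0, 20, 150], [0, 0, 0], 0],
  [[0, 20, 150], [0, 0, 0], 0],
  [[0, 20, 150], [0, 0, 0], 0],
])

```text
time_s: 23.6
position: [0.4806, -0.3111, 0.1874]
tcp_rot: [[-0.002, 0.981, -0.195], [0.002, -0.195, -0.981], [-1.0, -0.002, -0.002]]
force: [0.3, -0.6, -2.3]
opening: 0.165
```

Run:
```python
from h import *
st(); to([0.5456,-0.3512,0.15],-11.35)
```

```text
t 23.6 pos [0.4806, -0.3111, 0.1874] yaw -11.26 down [-0.002, 0.002, -1.0] F [0.3, -0.6, -2.3] op 0.165
shift [37.3, 71.6, 26.7] turn [0.1, -0.1, 0.1] j6 -21.4
```

Emit:
play_rows([
  [[0, 40, 27], [0, 0, 0], 0],
  [[0, 71, 27], [0, 0, 0], 0],
  [[37, 71, 27], [0, 0, 0], 0],
  [[37, 71, 27], [0, 0, 0], 0],
  [[37, 71, 27], [0, 0, 0], 0],
  [[37, 71, 27], [0, 0, 0], 0],
])

```text
time_s: 24.2
position: [0.5459, -0.3528, 0.1522]
tcp_rot: [[0.001, 0.981, -0.195], [-0.001, -0.195, -0.981], [-1.0, 0.001, 0.001]]
force: [0.3, -0.4, -2.7]
opening: 0.165
```

Run:
```python
from h import *
c=cap('wrist','w16'); st(); to([0.5456,-0.3512,0.1015],-11.35)
```

```text
t 24.25 pos [0.546, -0.3533, 0.1526] yaw -11.28 down [0.002, -0.002, -1.0] F [0.4, -0.4, -2.3] op 0.167
shift [51.1, -0.9, -2.1] turn [0.1, 0.1, -0.1] j6 -21.4
```

View pics/w16.png

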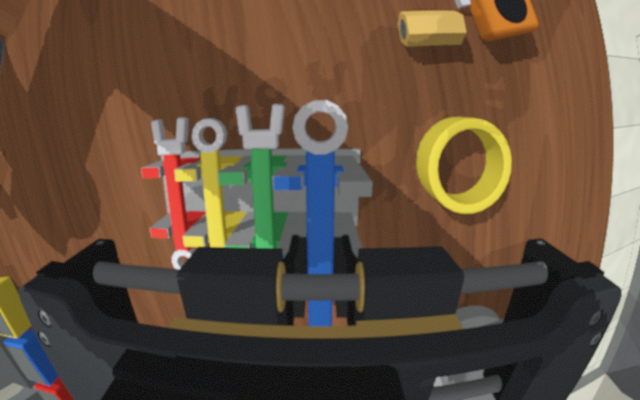

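Emit:
play_rows([
  [[20, 0, -1], [0, 0, 0], 0],
  [[40, 0, -1], [0, 0, 0], 0],
  [[50, 0, -1], [0, 0, 0], 0],
  [[50, 0, -1], [0, 0, 0], 0],
  [[50, 0, -1], [0, 0, 0], 0],
  [[50, 0, -1], [0, 0, 0], 0],
])

```text
time_s: 24.85
position: [0.5461, -0.3528, 0.102]
tcp_rot: [[0.001, 0.981, -0.196], [-0.001, -0.196, -0.981], [-1.0, 0.001, 0.001]]
force: [-0.1, 0.2, -1.9]
opening: 0.166
```

Run:
```python
from h import *
st(); cap('wrist','w17'); to([0.5456,-0.3512,0.1005],-11.35)
```

```text
t 24.85 pos [0.5461, -0.3528, 0.102] yaw -11.32 down [0.001, -0.001, -1.0] F [-0.1, 0.2, -1.9] op 0.166
shift [1.3, -0.8, -1.5] turn [0.0, 0.0, -0.1] j6 -21.4
```

View pics/w17.png

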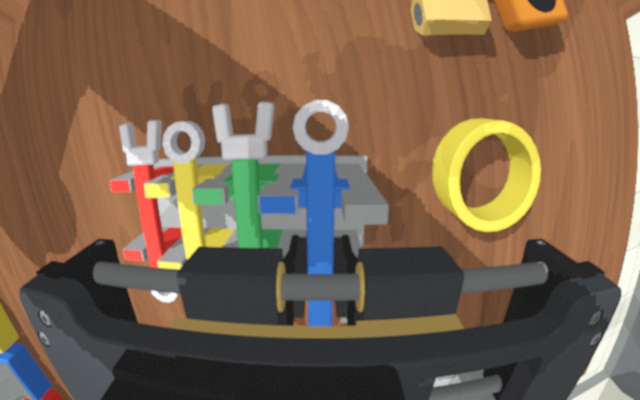

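Emit:
play_rows([
  [[1, 0, 0], [0, 0, 0], 0.34],
  [[1, 0, 0], [0, 0, 0], 0.34],
  [[1, 0, 0], [0, 0, 0], 0.34],
  [[1, 0, 0], [0, 0, 0], 0.34],
  [[-30, 0, 0], [0, 0, 0], 0.34],
  [[-80, 0, 0], [0, 0, 0], 0.34],
  [[-130, 0, 0], [0, 0, 0], 0.6],
  [[-160, 0, -40], [0, 0, 0], 0.8],
])

```text
time_s: 25.7
position: [0.5548, -0.3186, 0.2657]
tcp_rot: [[0.006, 0.98, -0.201], [-0.008, -0.201, -0.98], [-1.0, 0.008, 0.007]]
force: [0.6, 0.3, -0.2]
opening: 0.442
```

Emit:
play_rows([
  [[0, 0, 0], [0, 0, 0], 0.8],
  [[0, 0, 0], [0, 0, 0], 0.8],
  [[0, 0, 0], [0, 0, 0], 0.8],
])

```text
time_s: 26.0
position: [0.5528, -0.3131, 0.2597]
tcp_rot: [[-0.002, 0.981, -0.196], [0.001, -0.196, -0.981], [-1.0, -0.002, -0.001]]
force: [-0.2, 0.6, 0.2]
opening: 0.711
```

Run:
```python
from h import *
st(); c=cap('wrist','w18')
for o in blobs(c,'brass',0.032,100): print(np.round(o['px']),o['rc'].round(4),'L%.0f W%.0f ang%.1f n%d'%(o['L'],o['Wd'],o['ang'],o['n']))
im=c['img'][0:150,300:620];cv2.imwrite('pics/w18z.png',cv2.resize(im,None,fx=2.5,fy=2.5,interpolation=cv2.INTER_CUBIC))
cap('top','t18')
```

```text
t 26.0 pos [0.5528, -0.3131, 0.2597] yaw -11.31 down [-0.002, 0.001, -1.0] F [-0.2, 0.6, 0.2] op 0.711
[405.  76.] [ 0.6842 -0.209 ] L69 W37 ang179.2 n1370
[420. 169.] [ 0.6939 -0.339 ] L104 W88 ang15.1 n233
[518. 311.] [ 0.8662 -0.6309] L63 W15 ang136.5 n102
```

View pics/w18.png

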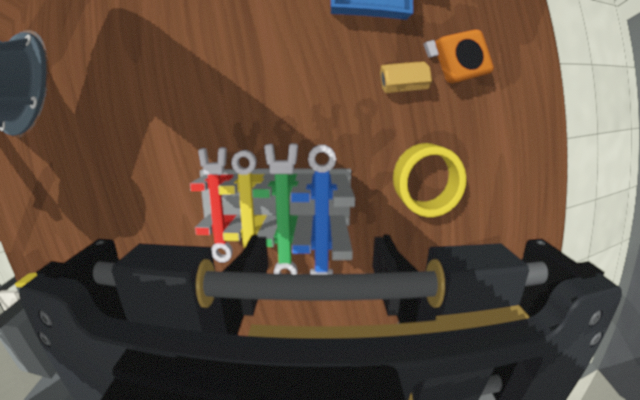

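View pics/w18z.png

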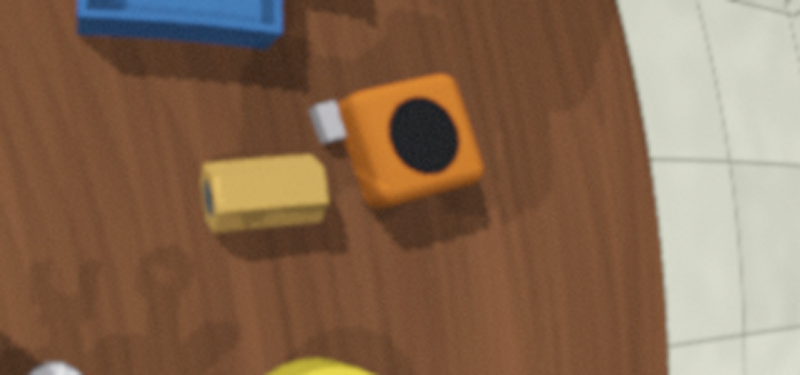

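View pics/t18.png

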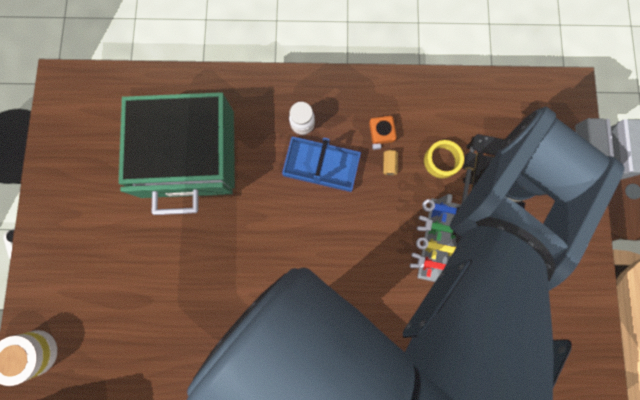

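Run:
```python
from h import *
st(); to([0.690,-0.209,0.16],88)
s=bot.read_state(); print(np.round(s['joint_positions'],1))
```

```text
t 26.1 pos [0.5526, -0.3134, 0.2591] yaw -11.36 down [-0.003, 0.002, -1.0] F [-0.7, -1.2, -0.3] op 0.762
shift [98.9, 114.4, -129.3] turn [80.6, 0.1, 0.2] j6 75.2
[-39.6  29.   78.   -0.   73.2 -28.2]
```

Emit:
play_rows([
  [[20, 20, -30], [-8, 0, 0], 0.8],
  [[40, 50, -60], [-16, 0, 0], 0.8],
  [[60, 80, -100], [-25, 0, 0], 0.8],
  [[99, 114, -129], [-34, 0, 0], 0.8],
  [[99, 114, -129], [-42, 0, 0], 0.8],
  [[99, 114, -129], [-51, 0, 0], 0.8],
  [[99, 114, -129], [-60, 0, 0], 0.8],
  [[99, 114, -129], [-60, 0, 0], 0.8],
])

```text
time_s: 26.9
position: [0.6899, -0.2094, 0.1597]
tcp_rot: [[-0.003, 0.66, 0.751], [0.001, 0.751, -0.66], [-1.0, -0.001, -0.003]]
force: [-0.6, -0.9, -0.0]
opening: 0.801
```

Emit:
play_rows([
  [[0, 0, 0], [-8, 0, 0], 0.8],
  [[0, 0, 0], [-16, 0, 0], 0.8],
  [[0, 0, 0], [-25, 0, 0], 0.8],
  [[0, 0, 0], [-34, 0, 0], 0.8],
  [[0, 0, 0], [-39, 0, 0], 0.8],
  [[0, 0, 0], [-39, 0, 0], 0.8],
  [[0, 0, 0], [-39, 0, 0], 0.8],
  [[0, 0, 0], [-39, 0, 0], 0.8],
])

```text
time_s: 27.7
position: [0.6905, -0.2093, 0.1617]
tcp_rot: [[-0.0, 0.043, 0.999], [0.0, 0.999, -0.043], [-1.0, 0.0, -0.0]]
force: [-0.8, -0.1, -0.0]
opening: 0.799
```

Run:
```python
from h import *
c=cap('wrist','w19'); st()
for o in blobs(c,'brass',0.032,300): print(np.round(o['px']),o['rc'].round(4),'L%.0f W%.0f ang%.1f n%d'%(o['L'],o['Wd'],o['ang'],o['n']))
```

```text
t 27.75 pos [0.6905, -0.2093, 0.1618] yaw 87.56 down [-0.0, 0.0, -1.0] F [0.3, -0.2, -0.2] op 0.798
[402. 325.] [ 0.8636 -0.0974] L384 W29 ang88.2 n3762
[321. 188.] [ 0.6855 -0.2087] L67 W37 ang178.6 n1719
[342. 251.] [ 0.7579 -0.1889] L65 W46 ang89.6 n1484
[449. 282.] [ 0.8046 -0.0652] L69 W24 ang11.5 n517
[191. 282.] [ 0.7916 -0.3645] L68 W24 ang163.9 n482
[194. 197.] [ 0.6954 -0.3495] L111 W104 ang98.2 n379
```

View pics/w19.png

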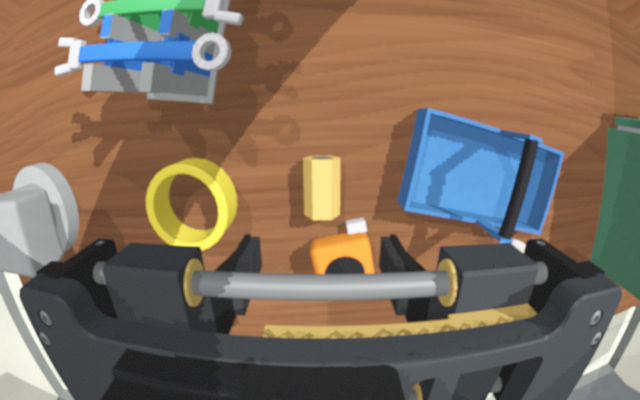

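Run:
```python
from h import *
st(); to([0.6875,-0.2087,0.008],88)
```

```text
t 27.75 pos [0.6905, -0.2093, 0.1618] yaw 87.56 down [-0.0, 0.0, -1.0] F [0.3, -0.2, -0.2] op 0.798
shift [153.8, 0.4, -3.0] turn [-0.4, -0.0, -0.0] j6 -104.9
```

Emit:
play_rows([
  [[40, 0, -3], [0, 0, 0], 0.65],
  [[80, 0, -3], [0, 0, 0], 0.65],
  [[120, 0, -3], [0, 0, 0], 0.65],
  [[145, 0, -3], [0, 0, 0], 0.65],
  [[154, 0, -3], [0, 0, 0], 0.65],
  [[154, 0, -3], [0, 0, 0], 0.65],
  [[154, 0, -3], [0, 0, 0], 0.65],
  [[154, 0, -3], [0, 0, 0], 0.2],
])

```text
time_s: 28.55
position: [0.6893, -0.2097, 0.0104]
tcp_rot: [[0.004, 0.041, 0.999], [-0.002, 0.999, -0.041], [-1.0, -0.002, 0.004]]
force: [0.7, 0.2, 1.2]
opening: 0.616
```

Emit:
play_rows([
  [[0, 0, 0], [0, 0, 0], 0],
  [[0, 0, 0], [0, 0, 0], 0],
  [[0, 0, 0], [0, 0, 0], 0],
  [[0, 0, 0], [0, 0, 0], 0],
  [[0, 0, 0], [0, 0, 0], 0],
])

```text
time_s: 29.05
position: [0.6882, -0.2088, 0.0092]
tcp_rot: [[0.001, 0.04, 0.999], [-0.0, 0.999, -0.04], [-1.0, 0.0, 0.001]]
force: [-0.5, 1.9, 6.2]
opening: 0.405
```

Emit:
play_rows([
  [[-20, 0, 0], [0, 0, 0], 0],
  [[-50, 0, 0], [0, 0, 0], 0],
  [[-100, 0, 0], [0, 0, 0], 0],
  [[-150, 0, 0], [0, 0, 0], 0],
  [[-200, 0, 0], [0, 0, 0], 0],
  [[-250, 0, 0], [0, 0, 0], 0],
  [[-270, 0, 0], [0, 0, 0], 0],
  [[-270, 0, 0], [0, 0, 0], 0],
])

```text
time_s: 29.85
position: [0.6895, -0.2101, 0.2827]
tcp_rot: [[0.008, 0.04, 0.999], [-0.004, 0.999, -0.04], [-1.0, -0.004, 0.008]]
force: [0.4, 0.9, -1.6]
opening: 0.402
```

Run:
```python
from h import *
c=cap('wrist','w20'); st()
for o in blobs(c,'blue',0.032,300): print(np.round(o['px']),o['rc'].round(4),'L%.0f W%.0f ang%.1f n%d'%(o['L'],o['Wd'],o['ang'],o['n']))
im=c['img'][60:280,300:620];cv2.imwrite('pics/w20z.png',cv2.resize(im,None,fx=2.5,fy=2.5,interpolation=cv2.INTER_CUBIC))
```

```text
t 29.9 pos [0.6879, -0.2093, 0.2791] yaw 87.69 down [0.002, -0.001, -1.0] F [0.2, 0.1, -1.9] op 0.407
[443. 157.] [ 0.6842 -0.0259] L194 W119 ang77.2 n8035
[196.  68.] [ 0.5372 -0.3853] L146 W39 ang77.1 n1536
```

View pics/w20.png

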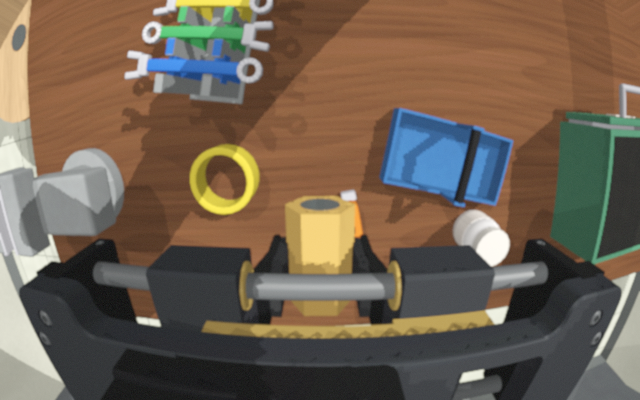

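View pics/w20z.png

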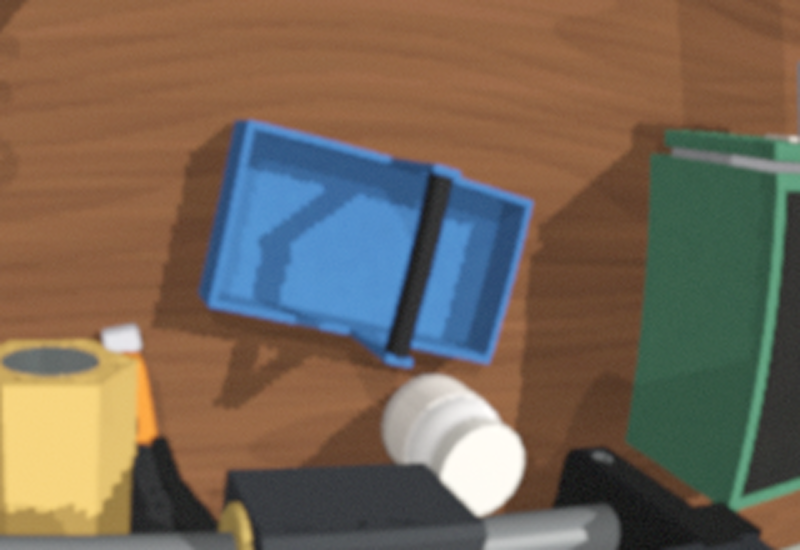

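Run:
```python
from h import *
c=cap('wrist')
f=lambda p:((p[0]+.5)/2.5-.5+300,(p[1]+.5)/2.5-.5+60)
P=np.array([px2w(c,f(p),.032)[0,:2] for p in [(243,121),(533,200),(490,361),(207,297)]])
print(P.round(4),P.mean(0)); 
for i in range(4): d=P[(i+1)%4]-P[i]; print(np.linalg.norm(d).round(4),np.degrees(np.arctan2(d[1],d[0])))
H=np.array([px2w(c,f(p),.086)[0,:2] for p in [(441,174),(400,352)]]); print(H,H.mean(0),np.linalg.norm(H[1]-H[0])); d=H[1]-H[0]; print(np.degrees(np.arctan2(d[1],d[0])))
t=cap('top'); o=blobs(t,'blue',0.016,500)[0]; print(o['rc'],o['ang'],o['L'],o['Wd'])
st()
```

```text
[[ 0.6059 -0.1048]
 [ 0.6454  0.083 ]
 [ 0.7463  0.0604]
 [ 0.7017 -0.1252]] [ 0.67480691 -0.02166535]
0.1919 78.10842825168027
0.1033 -12.612254829690892
0.1909 -103.48909614875737
0.098 167.99983777569932
[[ 0.62930264 -0.01400626]
 [ 0.7208746  -0.03201306]] [ 0.67508862 -0.02300966] 0.09332560436793096
-11.124758828610767
[ 0.68410895 -0.02043907] 77.74458417484703 191.20372009277344 112.35505676269531
t 30.0 pos [0.6861, -0.2084, 0.275] yaw 87.68 down [-0.005, 0.002, -1.0] F [-0.3, -0.5, -2.3] op 0.404
```

Run:
```python
from h import *
st(); to([0.67,-0.068,0.20],-12.3)
```

```text
t 30.0 pos [0.6861, -0.2084, 0.275] yaw 87.68 down [-0.005, 0.002, -1.0] F [-0.3, -0.5, -2.3] op 0.404
shift [75.4, 139.5, -21.4] turn [100.0, -0.3, 0.2] j6 6.5
```

Emit:
play_rows([
  [[0, 20, -3], [8, 0, 0], 0],
  [[0, 40, -6], [16, 0, 0], 0],
  [[0, 60, -10], [25, 0, 0], 0],
  [[0, 80, -15], [34, 0, 0], 0],
  [[0, 100, -18], [42, 0, 0], 0],
  [[20, 120, -21], [51, 0, 0], 0],
  [[40, 140, -21], [59, 0, 0], 0],
  [[60, 140, -21], [68, 0, 0], 0],
])

```text
time_s: 30.8
position: [0.6701, -0.0647, 0.2139]
tcp_rot: [[-0.006, 0.94, 0.341], [0.003, 0.341, -0.94], [-1.0, -0.005, -0.005]]
force: [-0.5, -0.4, -1.5]
opening: 0.406
```

Emit:
play_rows([
  [[10, 0, 0], [8, 0, 0], 0],
  [[15, 0, 0], [16, 0, 0], 0],
  [[15, 0, 0], [25, 0, 0], 0],
  [[15, 0, 0], [32, 0, 0], 0],
  [[15, 0, 0], [32, 0, 0], 0],
  [[15, 0, 0], [32, 0, 0], 0],
  [[15, 0, 0], [32, 0, 0], 0],
  [[15, 0, 0], [32, 0, 0], 0],
])

```text
time_s: 31.6
position: [0.6721, -0.0682, 0.2025]
tcp_rot: [[-0.001, 0.979, -0.205], [0.0, -0.205, -0.979], [-1.0, -0.001, 0.0]]
force: [0.2, 0.7, -2.1]
opening: 0.405
```

Run:
```python
from h import *
c=cap('wrist','w21'); st()
im=c['img'][60:280,160:480];cv2.imwrite('pics/w21z.png',cv2.resize(im,None,fx=2.5,fy=2.5,interpolation=cv2.INTER_CUBIC))
```

```text
t 31.65 pos [0.6722, -0.0682, 0.2028] yaw -11.83 down [-0.0, 0.0, -1.0] F [0.2, 0.7, -2.1] op 0.406
```

View pics/w21.png

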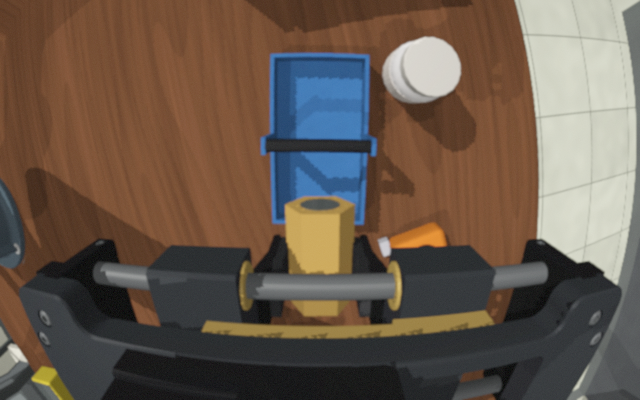

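View pics/w21z.png

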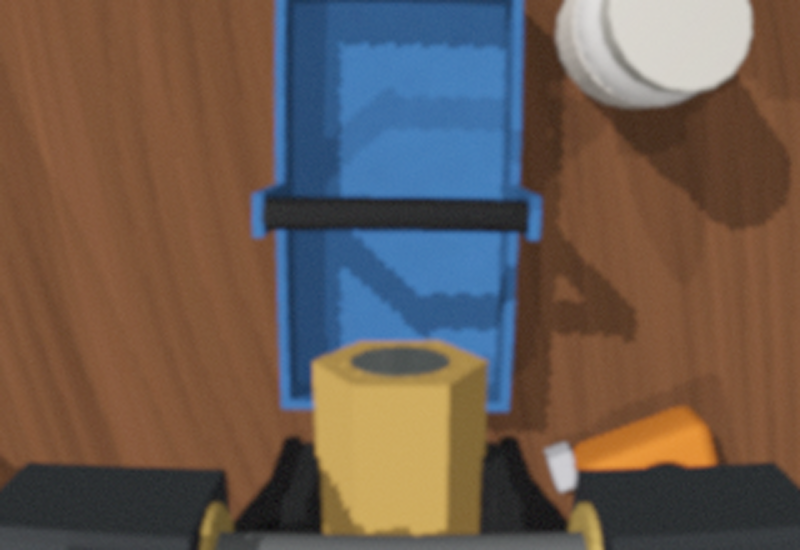

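Run:
```python
from h import *
c=cap('wrist'); st()
cv2.imwrite('pics/w21y.png',cv2.resize(c['img'][40:75,250:390],None,fx=5,fy=5,interpolation=cv2.INTER_CUBIC))
f=lambda p:((p[0]+.5)/2.5-.5+160,(p[1]+.5)/2.5-.5+60)
uv=[(270.5,55),(369.5,55),f((511,411)),f((282,409))]
P=np.array([px2w(c,p,.032)[0,:2] for p in uv])
print(P.round(4),P.mean(0)); 
for i in range(4): d=P[(i+1)%4]-P[i]; print(np.linalg.norm(d).round(4),np.degrees(np.arctan2(d[1],d[0])))
H=np.array([px2w(c,f(p),.08)[0,:2] for p in [(265,215),(530,216)]]); print(H,H.mean(0),np.linalg.norm(H[1]-H[0])); d=H[1]-H[0]; print(np.degrees(np.arctan2(d[1],d[0])))
```

```text
t 31.7 pos [0.6723, -0.0682, 0.203] yaw -11.84 down [-0.0, 0.0, -1.0] F [-0.2, -0.3, -1.3] op 0.404
[[ 0.6495  0.081 ]
 [ 0.7526  0.0594]
 [ 0.7121 -0.1262]
 [ 0.6084 -0.1035]] [ 0.68067713 -0.02235456]
0.1053 -11.845975317089858
0.1899 -102.30489266969242
0.1062 167.65904645834732
0.189 77.43304947345771
[[ 0.63228666 -0.01156312]
 [ 0.72883381 -0.03222819]] [ 0.68056024 -0.02189566] 0.09873397226501526
-12.081363838323782
```

View pics/w21y.png

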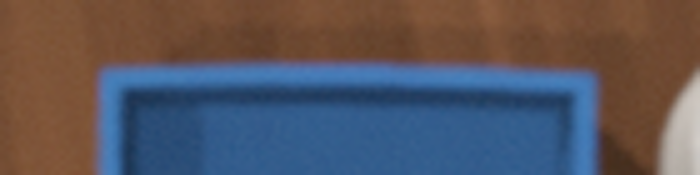

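Run:
```python
from h import *
to([0.6698,-0.072,0.0155],-12.3)
```

```text
shift [187.5, -1.6, 4.2] turn [0.5, 0.0, 0.0] j6 6.2
```

Emit:
play_rows([
  [[20, -1.5, 4], [0.5, 0, 0], 0],
  [[60, -1.5, 4], [0.5, 0, 0], 0],
  [[90, -1.5, 4], [0.5, 0, 0], 0],
  [[120, -1.5, 4], [0.5, 0, 0], 0],
  [[130, -1.5, 4], [0.5, 0, 0], 0],
  [[130, -1.5, 4], [0.5, 0, 0], 0],
  [[130, -1.5, 4], [0.5, 0, 0], 0],
])

```text
time_s: 32.4
position: [0.6712, -0.0721, 0.0743]
tcp_rot: [[0.002, 0.977, -0.214], [-0.001, -0.214, -0.977], [-1.0, 0.002, 0.0]]
force: [1.1, -1.0, -1.1]
opening: 0.404
```

Run:
```python
from h import *
c=cap('wrist','w22'); st(); to([0.6698,-0.072,0.0155],-12.3)
```

```text
t 32.45 pos [0.6716, -0.0722, 0.075] yaw -12.37 down [0.004, -0.001, -1.0] F [0.2, 0.2, -0.6] op 0.407
shift [59.5, -2.0, 0.2] turn [-0.1, 0.0, -0.2] j6 6.2
```

View pics/w22.png

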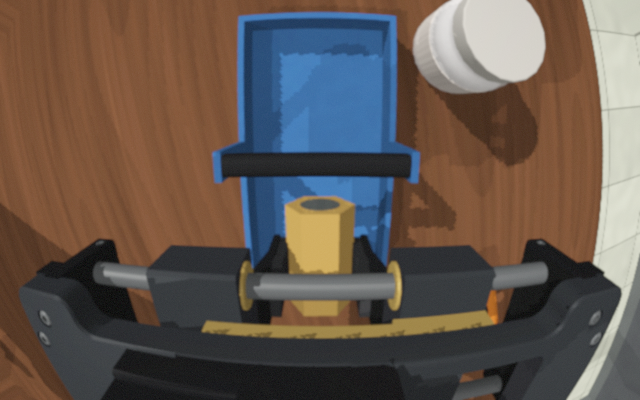

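Emit:
play_rows([
  [[20, -1, 0], [0, 0, 0], 0],
  [[40, -1, 0], [0, 0, 0], 0],
  [[55, -1, 0], [0, 0, 0], 0],
  [[59, -1, 0], [0, 0, 0], 0],
  [[59, -1, 0], [0, 0, 0], 0],
  [[59, -1, 0], [0, 0, 0], 0],
])

```text
time_s: 33.05
position: [0.67, -0.0719, 0.0151]
tcp_rot: [[0.002, 0.977, -0.214], [-0.001, -0.214, -0.977], [-1.0, 0.002, 0.0]]
force: [0.0, 1.4, -1.0]
opening: 0.405
```

Run:
```python
from h import *
c=cap('wrist','w23'); st(); to([0.6698,-0.072,0.0155],-12.3)
```

```text
t 33.1 pos [0.67, -0.0719, 0.0152] yaw -12.38 down [0.002, -0.001, -1.0] F [0.8, -0.4, -2.1] op 0.408
shift [-0.3, -0.2, 0.2] turn [-0.1, 0.0, -0.1] j6 6.2
```

View pics/w23.png

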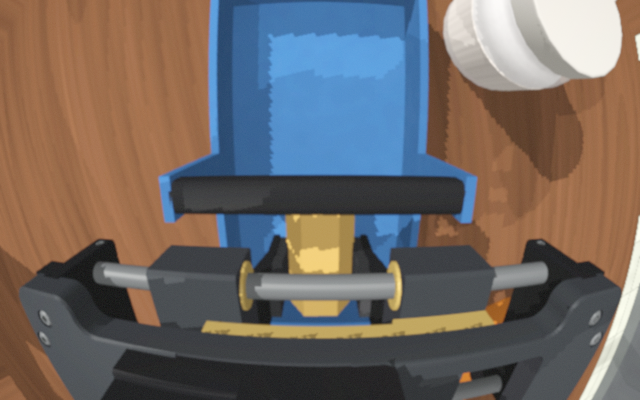

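Emit:
play_rows([
  [[1, 0, 0], [0, 0, 0], 0.56],
  [[1, 0, 0], [0, 0, 0], 0.56],
  [[1, 0, 0], [0, 0, 0], 0.56],
  [[1, 0, 0], [0, 0, 0], 0.56],
  [[-30, 0, 0], [0, 0, 0], 0.56],
  [[-80, 0, 0], [0, 0, 0], 0.56],
  [[-130, 0, 0], [0, 0, 0], 0.6],
  [[-180, 0, 0], [0, 0, 0], 0.7],
])

```text
time_s: 33.9
position: [0.6687, -0.0716, 0.1958]
tcp_rot: [[-0.0, 0.977, -0.214], [0.0, -0.214, -0.977], [-1.0, -0.0, -0.0]]
force: [0.8, 0.1, -1.0]
opening: 0.629
```

Emit:
play_rows([
  [[-30, 0, 0], [0, 0, 0], 0.7],
  [[-60, 0, 0], [0, 0, 0], 0.7],
  [[-60, 0, 0], [0, 0, 0], 0.7],
  [[-60, 0, 0], [0, 0, 0], 0.7],
])

```text
time_s: 34.3
position: [0.669, -0.0716, 0.2546]
tcp_rot: [[0.001, 0.977, -0.214], [-0.0, -0.214, -0.977], [-1.0, 0.001, 0.0]]
force: [-0.2, -0.7, 0.1]
opening: 0.7
```

Run:
```python
from h import *
c=cap('wrist','w24'); st(); to([0.48,0.25,0.25],-3.6)
```

```text
t 34.35 pos [0.6682, -0.0714, 0.2531] yaw -12.38 down [-0.002, 0.0, -1.0] F [0.2, 0.1, -0.4] op 0.694
shift [3.6, -252.7, -273.6] turn [-8.8, -0.0, 0.1] j6 31.1
```

View pics/w24.png

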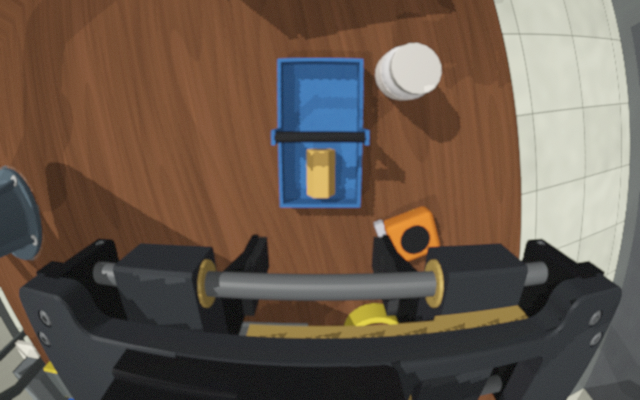

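Emit:
play_rows([
  [[-10, -35, -35], [-4, 0, 0], 0.7],
  [[-30, -70, -70], [-8, 0, 0], 0.7],
  [[-50, -105, -105], [-8, 0, 0], 0.7],
  [[-50, -140, -140], [-8, 0, 0], 0.7],
  [[-50, -170, -175], [-8, 0, 0], 0.7],
  [[-50, -200, -210], [-8, 0, 0], 0.7],
  [[-50, -220, -240], [-8, 0, 0], 0.7],
  [[-50, -230, -260], [-8, 0, 0], 0.7],
])

```text
time_s: 35.15
position: [0.4969, 0.2337, 0.3019]
tcp_rot: [[-0.005, 0.997, -0.074], [-0.001, -0.074, -0.997], [-1.0, -0.005, 0.001]]
force: [0.3, -0.0, -0.5]
opening: 0.701
```

Emit:
play_rows([
  [[0, 0, 0], [0, 0, 0], 0.7],
  [[0, 0, 0], [0, 0, 0], 0.7],
  [[0, 0, 0], [0, 0, 0], 0.7],
  [[0, 0, 0], [0, 0, 0], 0.7],
])

```text
time_s: 35.55
position: [0.5005, 0.2305, 0.3035]
tcp_rot: [[-0.001, 0.997, -0.078], [-0.001, -0.078, -0.997], [-1.0, -0.001, 0.001]]
force: [0.8, 0.6, -0.5]
opening: 0.696
```

Run:
```python
from h import *
c=cap('wrist','w25'); st()
```

```text
t 35.6 pos [0.5006, 0.2305, 0.3036] yaw -4.48 down [-0.001, -0.0, -1.0] F [-0.6, 0.2, 0.3] op 0.701
```

View pics/w25.png

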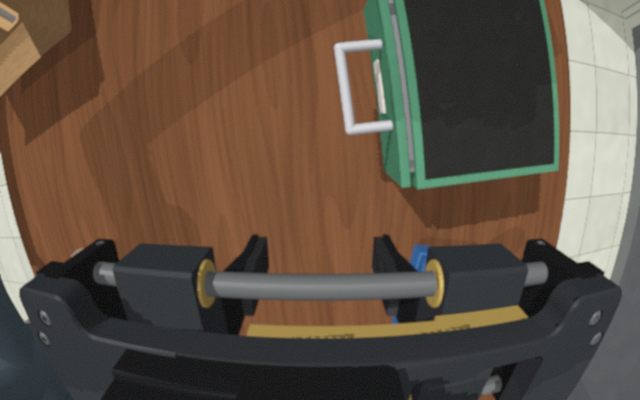

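Run:
```python
from h import *
c=cap('wrist'); 
cv2.imwrite('pics/w25z.png',cv2.resize(c['img'][20:200,320:580],None,fx=3,fy=3,interpolation=cv2.INTER_CUBIC))
t=cap('top'); cv2.imwrite('pics/t25z.png',cv2.resize(t['img'][80:230,100:260],None,fx=4,fy=4,interpolation=cv2.INTER_CUBIC))
```

```text
(no output)
```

View pics/w25z.png

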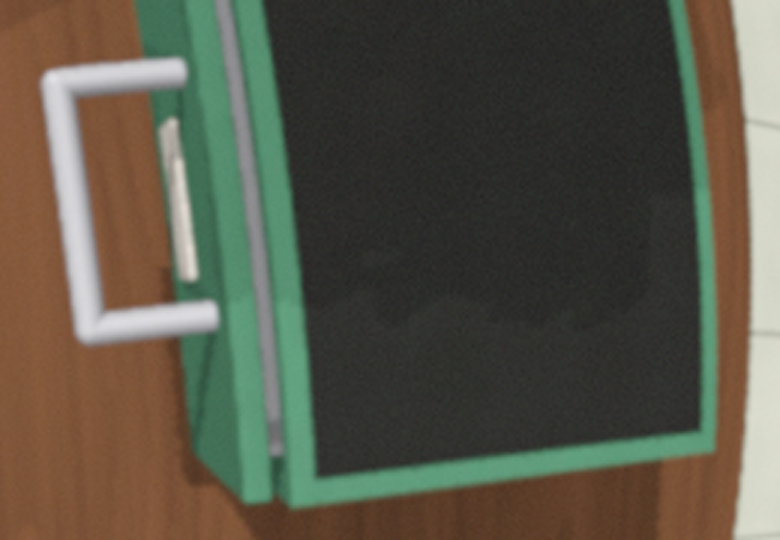

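View pics/t25z.png

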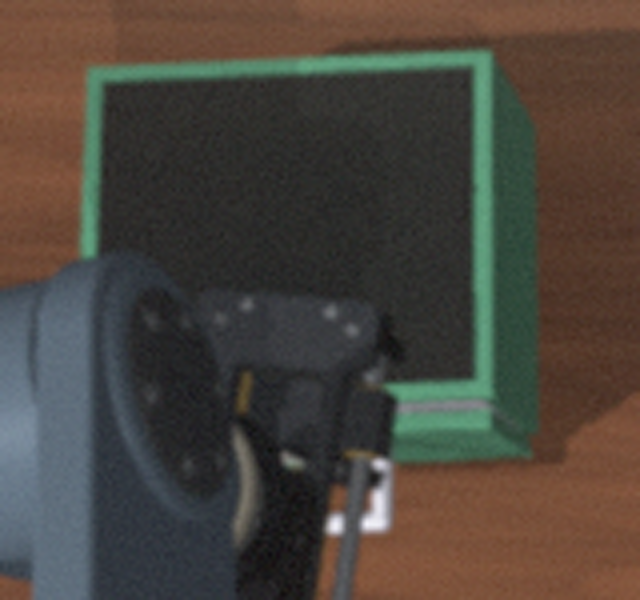

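Run:
```python
from h import *
c=cap('wrist'); st()
f=lambda p:((p[0]+.5)/3-.5+320,(p[1]+.5)/3-.5+20)
q=lambda p,z:px2w(c,f(p),z)[0,:2]
a=q((60,85),.095);b=q((91,330),.095); print('bar',a,b,(a+b)/2,np.linalg.norm(a-b),np.degrees(np.arctan2(*(a-b)[::-1])))
e=q((290,507),.125);g=q((715,452),.125); print('unit side',e,g,np.linalg.norm(g-e),np.degrees(np.arctan2(*(g-e)[::-1])))
print('panel',q((245,500),.121),q((270,497),.121))
```

```text
t 35.75 pos [0.5005, 0.2309, 0.304] yaw -4.45 down [-0.0, -0.0, -1.0] F [-0.3, 1.5, 0.6] op 0.702
bar [0.53558377 0.38458018] [0.54049273 0.28477507] [0.53803825 0.33467763] 0.09992576144577267 92.81584944224086
unit side [0.61258398 0.21407631] [0.8344238  0.22678713] 0.22220366721667648 3.2793054694398616
panel [0.59514794 0.21710991] [0.60545556 0.21762168]
```

Run:
```python
from h import *
to([0.538,0.3347,0.16],3.1)
```

```text
shift [144.0, 29.4, -106.4] turn [-7.6, 0.0, 0.0] j6 28.8
```

Emit:
play_rows([
  [[0, 15, -50], [-4, 0, 0], 0.5],
  [[0, 29, -95], [-7.6, 0, 0], 0.5],
  [[40, 29, -106], [-7.6, 0, 0], 0.5],
  [[80, 29, -106], [-7.6, 0, 0], 0.5],
  [[120, 29, -106], [-7.6, 0, 0], 0.5],
  [[144, 29, -106], [-7.6, 0, 0], 0.5],
  [[144, 29, -106], [-7.6, 0, 0], 0.5],
  [[144, 29, -106], [-7.6, 0, 0], 0.5],
])

```text
time_s: 36.55
position: [0.5377, 0.335, 0.1603]
tcp_rot: [[0.0, 0.998, 0.056], [0.0, 0.056, -0.998], [-1.0, 0.0, -0.0]]
force: [0.2, -0.6, 0.6]
opening: 0.503
```

Run:
```python
from h import *
c=cap('wrist');c=cap('wrist','w26'); st(); to([0.538,0.3347,0.083],3.1)
```

```text
t 36.65 pos [0.5388, 0.3356, 0.1621] yaw 3.2 down [0.004, 0.002, -1.0] F [0.9, -0.5, -0.2] op 0.498
shift [79.1, -1.1, 0.9] turn [0.1, -0.1, -0.2] j6 28.8
```

View pics/w26.png

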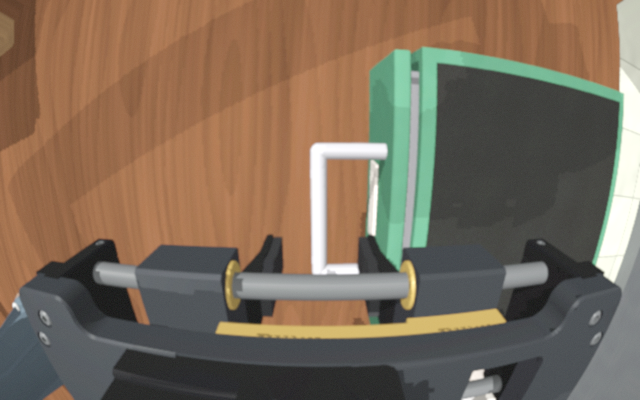

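Run:
```python
from h import *
c=cap('wrist'); st(); print(w2px(c,[[.538,.3347,.095],[.5356,.3846,.095],[.5405,.2848,.095],[.538,.335,.162]]))
```

```text
t 36.7 pos [0.5387, 0.3356, 0.1623] yaw 3.21 down [0.004, 0.002, -1.0] F [0.4, -0.4, 0.1] op 0.502
[[318.89206103 214.35175386]
 [319.35179672 150.7523633 ]
 [318.62915315 270.2166989 ]
 [318.94564204 251.03420142]]
```

Consistent. Descend and grip.

Emit:
play_rows([
  [[30, -1, 1], [0, 0, 0], 0.5],
  [[60, -1, 1], [0, 0, 0], 0.5],
  [[79, -1, 1], [0, 0, 0], 0.5],
  [[79, -1, 1], [0, 0, 0], 0.5],
  [[79, -1, 1], [0, 0, 0], 0.0],
  [[79, -1, 1], [0, 0, 0], 0.0],
  [[79, -1, 1], [0, 0, 0], 0.0],
  [[79, -1, 1], [0, 0, 0], 0.0],
])

```text
time_s: 37.5
position: [0.5369, 0.3344, 0.0824]
tcp_rot: [[0.002, 0.998, 0.056], [0.001, 0.056, -0.998], [-1.0, 0.002, -0.001]]
force: [-1.4, -0.3, -0.3]
opening: 0.223
```

Emit:
play_rows([
  [[0, 0, 0], [0, 0, 0], 0],
  [[0, 0, 0], [0, 0, 0], 0],
])

```text
time_s: 37.7
position: [0.537, 0.3343, 0.0819]
tcp_rot: [[0.002, 0.998, 0.056], [0.001, 0.056, -0.998], [-1.0, 0.002, -0.0]]
force: [0.2, -0.9, 2.8]
opening: 0.129
```

Run:
```python
from h import *
st()
```

```text
t 37.7 pos [0.537, 0.3343, 0.0819] yaw 3.23 down [0.002, 0.001, -1.0] F [0.2, -0.9, 2.8] op 0.129
```

Emit:
play_rows([
  [[0, -20, 0], [0, 0, 0], 0],
  [[0, -45, 0], [0, 0, 0], 0],
  [[0, -70, 0], [0, 0, 0], 0],
  [[0, -95, 0], [0, 0, 0], 0],
  [[0, -120, 0], [0, 0, 0], 0],
  [[0, -140, 0], [0, 0, 0], 0],
  [[0, -155, 0], [0, 0, 0], 0],
  [[0, -161, 0], [0, 0, 0], 0],
])

```text
time_s: 38.5
position: [0.3743, 0.3244, 0.0818]
tcp_rot: [[0.0, 0.998, 0.058], [-0.001, 0.058, -0.998], [-1.0, -0.0, 0.001]]
force: [1.8, -4.9, 5.2]
opening: 0.128
```

Emit:
play_rows([
  [[0, 0, 0], [0, 0, 0], 0],
  [[0, 0, 0], [0, 0, 0], 0],
  [[0, 0, 0], [0, 0, 0], 0],
])

```text
time_s: 38.8
position: [0.3748, 0.3244, 0.0818]
tcp_rot: [[-0.001, 0.998, 0.057], [-0.001, 0.057, -0.998], [-1.0, -0.001, 0.001]]
force: [-1.3, -3.1, 8.7]
opening: 0.127
```

Run:
```python
from h import *
st(); cap('top','t27'); cap('wrist','w27')
```

```text
t 38.8 pos [0.3748, 0.3244, 0.0818] yaw 3.26 down [-0.001, -0.001, -1.0] F [-1.3, -3.1, 8.7] op 0.127
```

View pics/t27.png

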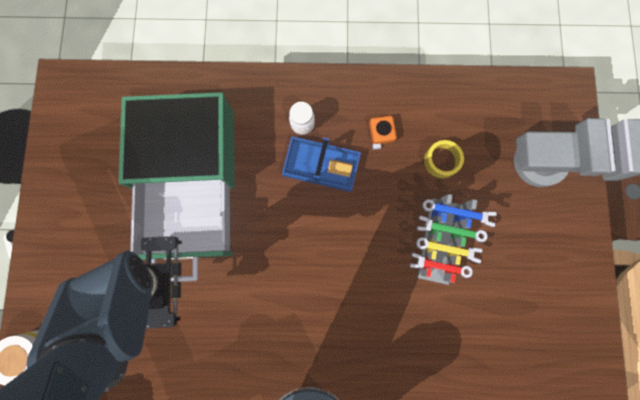

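Emit:
play_rows([
  [[0, 0, 0], [0, 0, 0], 0.45],
  [[0, 0, 0], [0, 0, 0], 0.45],
  [[0, 0, 0], [0, 0, 0], 0.45],
  [[-30, 0, 0], [0, 0, 0], 0.45],
  [[-80, 0, 0], [0, 0, 0], 0.45],
  [[-130, 0, 0], [0, 0, 0], 0.45],
  [[-180, 0, 0], [0, 0, 0], 0.6],
  [[-200, 0, 0], [0, 0, 0], 0.6],
])

```text
time_s: 39.7
position: [0.3774, 0.3263, 0.2859]
tcp_rot: [[0.008, 0.998, 0.056], [0.004, 0.056, -0.998], [-1.0, 0.008, -0.004]]
force: [1.3, 0.4, -0.4]
opening: 0.552
```

Emit:
play_rows([
  [[0, 20, 20], [-8, 0, 0], 0.6],
  [[0, 50, 50], [-16, 0, 0], 0.6],
  [[0, 85, 80], [-25, 0, 0], 0.6],
  [[0, 120, 115], [-34, 0, 0], 0.6],
  [[0, 155, 150], [-42, 0, 0], 0.6],
  [[0, 190, 185], [-50, 0, 0], 0.6],
  [[0, 220, 220], [-59, 0, 0], 0.6],
  [[0, 250, 250], [-67, 0, 0], 0.6],
])

```text
time_s: 40.5
position: [0.6403, 0.0874, 0.2804]
tcp_rot: [[-0.001, 0.334, 0.943], [0.0, 0.943, -0.334], [-1.0, -0.0, -0.001]]
force: [0.8, 0.5, 0.6]
opening: 0.599
```

Run:
```python
from h import *
st(); st(); to([0.6806,-0.0222,0.22],77.7); cap('top','t28')
```

```text
t 40.5 pos [0.6403, 0.0874, 0.2804] yaw 70.48 down [-0.001, 0.0, -1.0] F [0.8, 0.5, 0.6] op 0.599
t 40.5 pos [0.6403, 0.0874, 0.2804] yaw 70.48 down [-0.001, 0.0, -1.0] F [0.8, 0.5, 0.6] op 0.599
shift [60.3, -89.8, 74.6] turn [-7.2, -0.1, 0.0] j6 -79.6
```

Emit:
play_rows([
  [[10, -40, 30], [-4, 0, 0], 0.6],
  [[30, -70, 60], [-7, 0, 0], 0.6],
  [[60, -90, 75], [-7, 0, 0], 0.6],
  [[60, -90, 75], [-7, 0, 0], 0.6],
  [[60, -90, 75], [-7, 0, 0], 0.6],
  [[60, -90, 75], [-7, 0, 0], 0.6],
  [[60, -90, 75], [-7, 0, 0], 0.6],
])

```text
time_s: 41.25
position: [0.6796, -0.0191, 0.2227]
tcp_rot: [[0.002, 0.22, 0.975], [-0.0, 0.975, -0.22], [-1.0, 0.0, 0.002]]
force: [-0.2, 0.0, 0.4]
opening: 0.599
```

Run:
```python
from h import *
c=cap('wrist');c=cap('wrist','w29'); st(); to([0.6806,-0.0222,0.067],77.7)
print(w2px(c,[[.6806,-.0222,.086]]))
```

```text
t 41.35 pos [0.6795, -0.0193, 0.2225] yaw 77.28 down [0.002, -0.0, -1.0] F [-0.2, -0.1, 0.1] op 0.602
shift [155.5, -2.6, 1.3] turn [-0.4, 0.1, -0.0] j6 -79.6
[[318.03658741 192.99242694]]
```

View pics/w29.png

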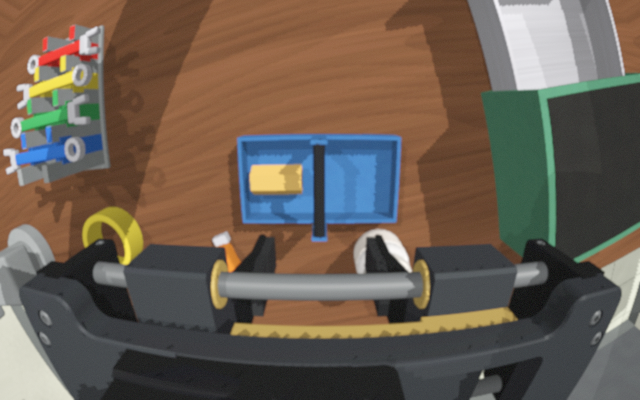

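Emit:
play_rows([
  [[40, -2, 1], [0, 0, 0], 0.6],
  [[80, -2, 1], [0, 0, 0], 0.6],
  [[120, -2, 1], [0, 0, 0], 0.6],
  [[145, -2, 1], [0, 0, 0], 0.6],
  [[155, -2, 1], [0, 0, 0], 0.6],
  [[155, -2, 1], [0, 0, 0], 0.6],
  [[155, -2, 1], [0, 0, 0], 0.6],
  [[155, -2, 1], [0, 0, 0], 0.0],
])

```text
time_s: 42.15
position: [0.6813, -0.023, 0.0684]
tcp_rot: [[0.004, 0.222, 0.975], [-0.001, 0.975, -0.222], [-1.0, 0.0, 0.004]]
force: [-0.8, -0.3, 0.3]
opening: 0.568
```

Emit:
play_rows([
  [[0, 0, 0], [0, 0, 0], 0],
  [[0, 0, 0], [0, 0, 0], 0],
  [[0, 0, 0], [0, 0, 0], 0],
  [[0, 0, 0], [0, 0, 0], 0],
  [[0, 0, 0], [0, 0, 0], 0],
  [[0, 0, 0], [0, 0, 0], 0],
])

```text
time_s: 42.75
position: [0.68, -0.022, 0.0662]
tcp_rot: [[0.001, 0.222, 0.975], [0.001, 0.975, -0.222], [-1.0, 0.001, 0.0]]
force: [1.3, 1.9, 1.9]
opening: 0.133
```

Run:
```python
from h import *
c=cap('wrist','w30'); st()
```

```text
t 42.8 pos [0.68, -0.022, 0.0662] yaw 77.18 down [0.001, 0.001, -1.0] F [1.1, 3.4, 1.1] op 0.133
```

View pics/w30.png

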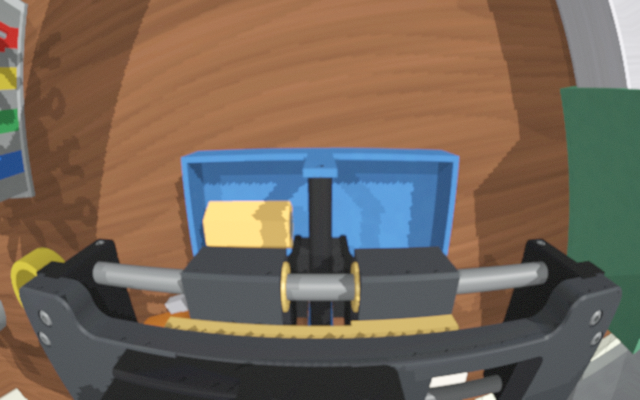

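Emit:
play_rows([
  [[-10, 0, 0], [0, 0, 0], 0],
  [[-25, 0, 0], [0, 0, 0], 0],
  [[-45, 0, 0], [0, 0, 0], 0],
  [[-70, 0, 0], [0, 0, 0], 0],
  [[-100, 0, 0], [0, 0, 0], 0],
  [[-130, 0, 0], [0, 0, 0], 0],
  [[-155, 0, 0], [0, 0, 0], 0],
  [[-170, 0, 0], [0, 0, 0], 0],
])

```text
time_s: 43.6
position: [0.6801, -0.0235, 0.2393]
tcp_rot: [[0.003, 0.222, 0.975], [-0.001, 0.975, -0.222], [-1.0, -0.001, 0.003]]
force: [1.2, -0.7, -6.4]
opening: 0.137
```

Emit:
play_rows([
  [[0, 0, 0], [0, 0, 0], 0],
  [[0, 0, 0], [0, 0, 0], 0],
  [[0, 0, 0], [0, 0, 0], 0],
])

```text
time_s: 43.9
position: [0.6782, -0.0228, 0.2343]
tcp_rot: [[-0.004, 0.222, 0.975], [0.001, 0.975, -0.222], [-1.0, -0.0, -0.004]]
force: [-0.7, -0.6, -6.9]
opening: 0.135
```

Run:
```python
from h import *
c=cap('wrist','w31'); st(); c=cap('scene'); cv2.imwrite('pics/s31.png',cv2.resize(c['img'][120:380,180:560],None,fx=2,fy=2,interpolation=cv2.INTER_CUBIC)); to([0.520,0.333,0.236],93.2)
```

```text
t 43.95 pos [0.6784, -0.0227, 0.2341] yaw 77.17 down [-0.004, 0.001, -1.0] F [-0.5, -0.1, -5.4] op 0.137
shift [-1.0, 311.7, -233.6] turn [-16.0, -0.2, -0.0] j6 -60.6
```

View pics/w31.png

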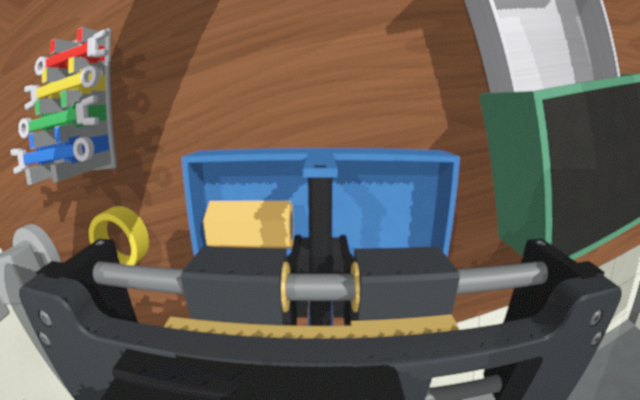

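View pics/s31.png

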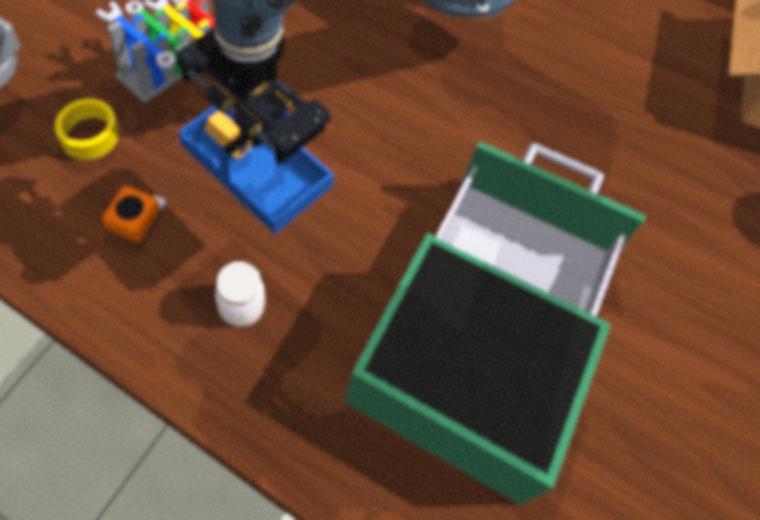

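Emit:
play_rows([
  [[-5, 10, -7], [0, 0, 0], 0],
  [[-10, 28, -21], [-1, 0, 0], 0],
  [[-10, 55, -41], [-3, 0, 0], 0],
  [[-10, 85, -63], [-5, 0, 0], 0],
  [[-10, 115, -86], [-7, 0, 0], 0],
  [[-10, 145, -108], [-9, 0, 0], 0],
  [[-10, 172, -129], [-11, 0, 0], 0],
  [[-10, 195, -146], [-12, 0, 0], 0],
])

```text
time_s: 44.8
position: [0.5777, 0.2034, 0.2467]
tcp_rot: [[-0.001, 0.01, 1.0], [0.001, 1.0, -0.01], [-1.0, 0.001, -0.001]]
force: [1.0, 0.2, -5.7]
opening: 0.134
```

Emit:
play_rows([
  [[0, 0, 0], [0, 0, 0], 0],
  [[0, 0, 0], [0, 0, 0], 0],
  [[0, 0, 0], [0, 0, 0], 0],
])

```text
time_s: 45.1
position: [0.5803, 0.2002, 0.2466]
tcp_rot: [[0.001, 0.013, 1.0], [-0.0, 1.0, -0.013], [-1.0, 0.0, 0.001]]
force: [0.0, 0.4, -6.1]
opening: 0.134
```

Run:
```python
from h import *
st(); to([0.520,0.333,0.24],93.2)
```

```text
t 45.1 pos [0.5803, 0.2002, 0.2466] yaw 89.24 down [0.001, -0.0, -1.0] F [0.0, 0.4, -6.1] op 0.134
shift [6.5, 132.0, -62.1] turn [-4.0, 0.0, 0.0] j6 -60.6
```

Emit:
play_rows([
  [[0, 10, -5], [0, 0, 0], 0],
  [[0, 28, -14], [-1, 0, 0], 0],
  [[0, 52, -25], [-2, 0, 0], 0],
  [[0, 78, -37], [-3, 0, 0], 0],
  [[3, 102, -48], [-4, 0, 0], 0],
  [[6, 122, -57], [-4, 0, 0], 0],
  [[6, 132, -62], [-4, 0, 0], 0],
  [[6, 132, -62], [-4, 0, 0], 0],
])

```text
time_s: 45.9
position: [0.5196, 0.3338, 0.24]
tcp_rot: [[-0.001, -0.057, 0.998], [0.0, 0.998, 0.057], [-1.0, 0.001, -0.001]]
force: [1.0, -1.8, -4.8]
opening: 0.134
```

Emit:
play_rows([
  [[0, 0, 0], [0, 0, 0], 0],
  [[0, 0, 0], [0, 0, 0], 0],
  [[0, 0, 0], [0, 0, 0], 0],
])

```text
time_s: 46.2
position: [0.5212, 0.3315, 0.2402]
tcp_rot: [[0.0, -0.054, 0.999], [-0.0, 0.999, 0.054], [-1.0, -0.0, 0.0]]
force: [0.9, -0.1, -5.8]
opening: 0.129
```

Run:
```python
from h import *
c=cap('wrist','w32'); st(); cap('top','t32'); to([0.520,0.333,0.0865],93.2)
```

```text
t 46.25 pos [0.5211, 0.3316, 0.2402] yaw 93.1 down [0.0, -0.0, -1.0] F [0.1, -0.6, -6.2] op 0.13
shift [153.6, 1.3, -0.9] turn [-0.1, 0.0, 0.0] j6 -60.6
```

View pics/w32.png

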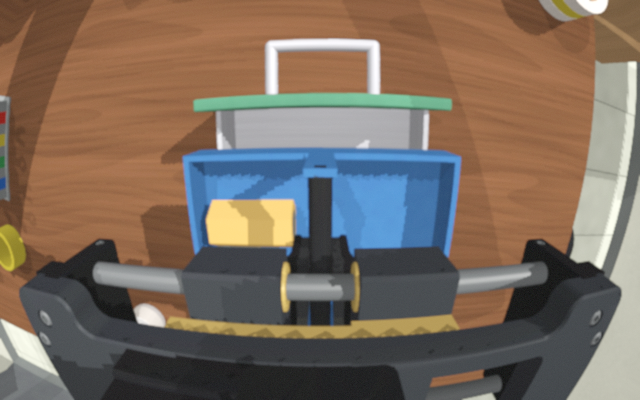

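View pics/t32.png

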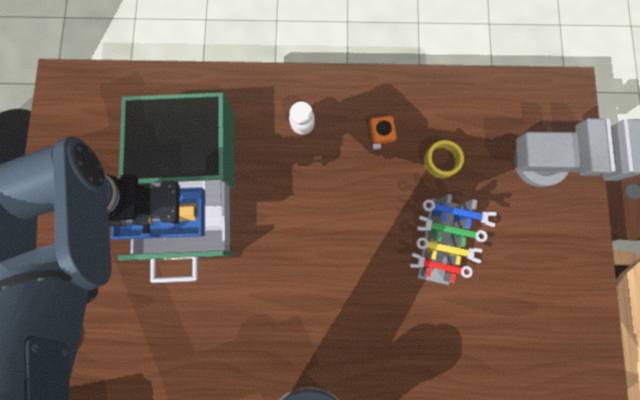

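Run:
```python
from h import *
c=cap('wrist')
a=px2w(c,[(270.5,46),(374,45.5)],.095)[:,:2]; print(a,a.mean(0))
p=px2w(c,[(195,108),(450,107)],.121)[:,:2]; print(p,p.mean(0))
```

```text
[[0.37688322 0.27449958]
 [0.37059976 0.37614771]] [0.37374149 0.32532365]
[[0.44004164 0.20821274]
 [0.42557307 0.44957156]] [0.43280736 0.32889215]
```

Emit:
play_rows([
  [[10, 1.5, -1], [0, 0, 0], 0],
  [[30, 1.5, -1], [0, 0, 0], 0],
  [[50, 1.5, -1], [0, 0, 0], 0],
  [[70, 1.5, -1], [0, 0, 0], 0],
  [[85, 1.5, -1], [0, 0, 0], 0],
  [[90, 1.5, -1], [0, 0, 0], 0],
  [[90, 1.5, -1], [0, 0, 0], 0],
  [[90, 1.5, -1], [0, 0, 0], 0],
])

```text
time_s: 47.15
position: [0.52, 0.3343, 0.1506]
tcp_rot: [[0.001, -0.056, 0.998], [0.001, 0.998, 0.056], [-1.0, 0.0, 0.001]]
force: [0.8, -0.9, -5.4]
opening: 0.133
```

Run:
```python
from h import *
c=cap('wrist','w33'); st(); cap('top','t33'); to([0.520,0.3333,0.0855],93.2)
```

```text
t 47.2 pos [0.5202, 0.3344, 0.1509] yaw 93.19 down [0.002, 0.001, -1.0] F [0.9, -0.5, -5.1] op 0.137
shift [65.6, -1.1, -0.4] turn [-0.0, 0.1, -0.0] j6 -60.5
```

View pics/w33.png

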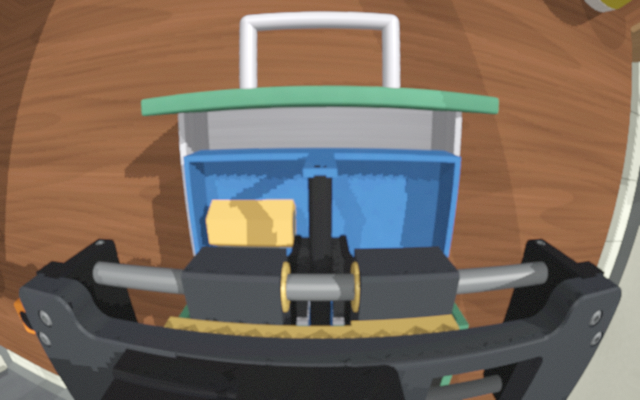

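Emit:
play_rows([
  [[15, -0.5, 0], [0, 0, 0], 0],
  [[30, -0.5, 0], [0, 0, 0], 0],
  [[45, -0.5, 0], [0, 0, 0], 0],
  [[57, -0.5, 0], [0, 0, 0], 0],
  [[63, -0.5, 0], [0, 0, 0], 0],
  [[65, -0.5, 0], [0, 0, 0], 0],
  [[66, -0.5, 0], [0, 0, 0], 0],
  [[66, -0.5, 0], [0, 0, 0], 0],
])

```text
time_s: 48.05
position: [0.5197, 0.3338, 0.0849]
tcp_rot: [[0.001, -0.056, 0.998], [0.001, 0.998, 0.056], [-1.0, 0.0, 0.001]]
force: [-1.5, 0.3, -3.4]
opening: 0.13
```

Run:
```python
from h import *
c=cap('wrist','w34'); st()
```

```text
t 48.1 pos [0.5197, 0.3339, 0.0849] yaw 93.19 down [0.001, 0.001, -1.0] F [-2.1, 1.0, -2.7] op 0.135
```

View pics/w34.png

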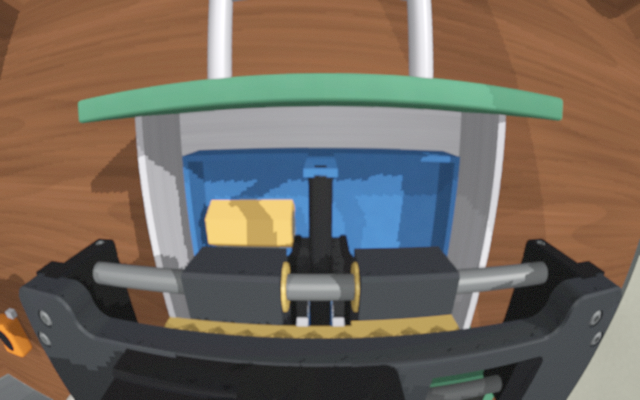

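Emit:
play_rows([
  [[0.5, 0, 0], [0, 0, 0], 0.4],
  [[0.5, 0, 0], [0, 0, 0], 0.4],
  [[0.5, 0, 0], [0, 0, 0], 0.4],
  [[0.5, 0, 0], [0, 0, 0], 0.4],
  [[-20, 0, 0], [0, 0, 0], 0.4],
  [[-60, 0, 0], [0, 0, 0], 0.4],
  [[-110, 0, 0], [0, 0, 0], 0.4],
  [[-150, 0, 0], [0, 0, 0], 0.4],
])

```text
time_s: 48.9
position: [0.52, 0.3336, 0.2367]
tcp_rot: [[0.002, -0.056, 0.998], [0.001, 0.998, 0.056], [-1.0, 0.001, 0.002]]
force: [0.3, 0.2, -0.7]
opening: 0.4
```

Emit:
play_rows([
  [[-30, 0, 0], [0, 0, 0], 0.3],
  [[-50, 0, 0], [0, 0, 0], 0.3],
  [[-50, 0, 0], [0, 0, 0], 0.3],
  [[-50, 0, 0], [0, 0, 0], 0.3],
])

```text
time_s: 49.3
position: [0.5191, 0.3333, 0.2838]
tcp_rot: [[-0.0, -0.056, 0.998], [-0.0, 0.998, 0.056], [-1.0, -0.0, -0.0]]
force: [-0.8, 0.5, -0.8]
opening: 0.299
```

Run:
```python
from h import *
c=cap('wrist','w35'); st()
a=px2w(c,[(270.5,46),(374,45.5)],.095)[:,:2]
```

```text
t 49.35 pos [0.5186, 0.3331, 0.2827] yaw 93.18 down [-0.002, -0.001, -1.0] F [0.3, -0.2, -0.1] op 0.301
```

View pics/w35.png

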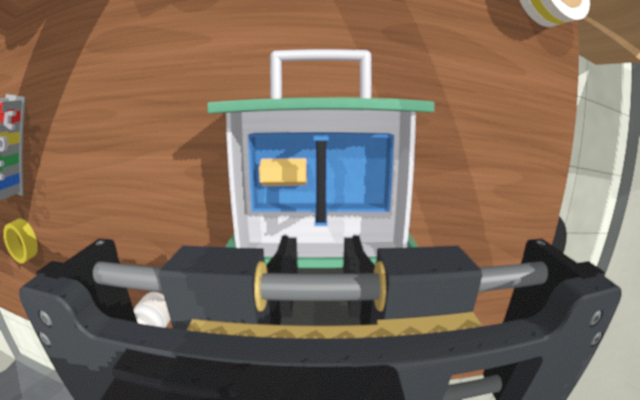

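Emit:
play_rows([
  [[0, 0, -40], [0, 0, 0], 0],
  [[0, 0, -85], [0, 0, 0], 0],
  [[0, 0, -130], [0, 0, 0], 0],
  [[0, 0, -170], [0, 0, 0], 0],
  [[0, 0, -195], [0, 0, 0], 0],
  [[0, 0, -195], [0, 0, 0], 0],
  [[0, 0, -195], [0, 0, 0], 0],
])

```text
time_s: 50.05
position: [0.3246, 0.3226, 0.2832]
tcp_rot: [[-0.001, -0.056, 0.998], [-0.001, 0.998, 0.056], [-1.0, -0.001, -0.001]]
force: [0.7, 0.3, 0.1]
opening: 0.009
```

Run:
```python
from h import *
st(); to([0.325,0.3225,0.08],93.2)
```

```text
t 50.05 pos [0.3246, 0.3226, 0.2832] yaw 93.23 down [-0.001, -0.001, -1.0] F [0.7, 0.3, 0.1] op 0.009
shift [203.2, 0.0, 0.6] turn [0.0, -0.0, 0.0] j6 -48.4
```

Emit:
play_rows([
  [[45, 0, 0], [0, 0, 0], 0],
  [[90, 0, 0], [0, 0, 0], 0],
  [[135, 0, 0], [0, 0, 0], 0],
  [[180, 0, 0], [0, 0, 0], 0],
  [[203, 0, 0], [0, 0, 0], 0],
  [[203, 0, 0], [0, 0, 0], 0],
  [[203, 0, 0], [0, 0, 0], 0],
])

```text
time_s: 50.75
position: [0.3259, 0.3228, 0.0804]
tcp_rot: [[-0.001, -0.055, 0.999], [-0.0, 0.999, 0.055], [-1.0, -0.0, -0.001]]
force: [0.6, 0.1, 0.4]
opening: 0.001
```

Emit:
play_rows([
  [[0, 0, 10], [0, 0, 0], 0],
  [[0, 0, 20], [0, 0, 0], 0],
  [[0, 0, 30], [0, 0, 0], 0],
  [[0, 0, 40], [0, 0, 0], 0],
  [[0, 0, 50], [0, 0, 0], 0],
  [[0, 0, 65], [0, 0, 0], 0],
  [[0, 0, 80], [0, 0, 0], 0],
  [[0, 0, 95], [0, 0, 0], 0],
])

```text
time_s: 51.55
position: [0.4209, 0.328, 0.0812]
tcp_rot: [[0.0, -0.056, 0.998], [-0.0, 0.998, 0.056], [-1.0, -0.0, 0.0]]
force: [-2.4, 0.8, 2.0]
opening: 0.005
```

Run:
```python
from h import *
st(); cap('wrist','w36')
```

```text
t 51.55 pos [0.4209, 0.328, 0.0812] yaw 93.19 down [0.0, -0.0, -1.0] F [-2.4, 0.8, 2.0] op 0.005
```

View pics/w36.png

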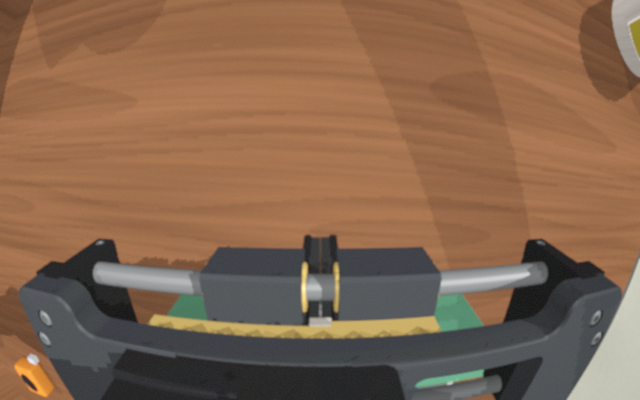

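Emit:
play_rows([
  [[0, 0, 15], [0, 0, 0], 0],
  [[0, 0, 30], [0, 0, 0], 0],
  [[0, 0, 45], [0, 0, 0], 0],
  [[0, 0, 60], [0, 0, 0], 0],
  [[0, 0, 72], [0, 0, 0], 0],
  [[0, 0, 82], [0, 0, 0], 0],
  [[0, 0, 90], [0, 0, 0], 0],
  [[0, 0, 95], [0, 0, 0], 0],
])

```text
time_s: 52.4
position: [0.5152, 0.3332, 0.0809]
tcp_rot: [[0.0, -0.055, 0.998], [-0.0, 0.998, 0.055], [-1.0, -0.0, 0.0]]
force: [-1.6, 0.1, -0.1]
opening: 0.004
```

Emit:
play_rows([
  [[0, 0, 2], [0, 0, 0], 0],
  [[0, 0, 4], [0, 0, 0], 0],
  [[0, 0, 6], [0, 0, 0], 0],
  [[0, 0, 8], [0, 0, 0], 0],
])

```text
time_s: 52.8
position: [0.522, 0.3336, 0.081]
tcp_rot: [[-0.001, -0.056, 0.998], [-0.0, 0.998, 0.056], [-1.0, -0.0, -0.001]]
force: [-1.7, -0.7, -0.5]
opening: 0.01
```

Emit:
play_rows([
  [[0, 0, 1], [0, 0, 0], 0],
  [[0, 0, 2], [0, 0, 0], 0],
  [[0, 0, 3], [0, 0, 0], 0],
  [[0, 0, 4], [0, 0, 0], 0],
])

```text
time_s: 53.2
position: [0.5264, 0.3339, 0.081]
tcp_rot: [[-0.0, -0.056, 0.998], [-0.0, 0.998, 0.056], [-1.0, -0.0, -0.0]]
force: [-2.3, -0.3, -0.5]
opening: 0.003
```

Emit:
play_rows([
  [[0, 0, 1], [0, 0, 0], 0],
  [[0, 0, 2], [0, 0, 0], 0],
  [[0, 0, 3], [0, 0, 0], 0],
])

```text
time_s: 53.5
position: [0.527, 0.3339, 0.0809]
tcp_rot: [[-0.005, -0.055, 0.998], [-0.001, 0.998, 0.055], [-1.0, -0.001, -0.005]]
force: [-7.5, 0.5, 2.8]
opening: 0.007
```

Emit:
play_rows([
  [[0, 0, 1], [0, 0, 0], 0],
  [[0, 0, 2], [0, 0, 0], 0],
  [[0, 0, 2], [0, 0, 0], 0],
])

```text
time_s: 53.8
position: [0.527, 0.3339, 0.0809]
tcp_rot: [[-0.009, -0.056, 0.998], [-0.002, 0.998, 0.056], [-1.0, -0.001, -0.009]]
force: [-9.1, 0.8, 5.4]
opening: 0.006
```

Hard stop: the position no longer moves. Back off and check.

Emit:
play_rows([
  [[0, 0, -10], [0, 0, 0], 0],
  [[0, 0, -40], [0, 0, 0], 0],
  [[-40, 0, -60], [0, 0, 0], 0],
  [[-90, 0, -60], [0, 0, 0], 0],
  [[-140, 0, -60], [0, 0, 0], 0],
  [[-190, 0, -60], [0, 0, 0], 0],
  [[-200, 0, -60], [0, 0, 0], 0],
  [[-200, 0, -60], [0, 0, 0], 0],
])

```text
time_s: 54.6
position: [0.4737, 0.3316, 0.2842]
tcp_rot: [[0.008, -0.056, 0.998], [0.003, 0.998, 0.055], [-1.0, 0.003, 0.008]]
force: [-0.3, -0.4, 0.6]
opening: 0.004
```

Emit:
play_rows([
  [[0, -40, 0], [0, 0, 0], 0],
  [[0, -80, 0], [0, 0, 0], 0],
  [[0, -120, 0], [0, 0, 0], 0],
  [[0, -160, 0], [0, 0, 0], 0],
  [[0, -190, 0], [0, 0, 0], 0],
  [[0, -200, 0], [0, 0, 0], 0],
  [[0, -200, 0], [0, 0, 0], 0],
  [[0, -200, 0], [0, 0, 0], 0],
])

```text
time_s: 55.4
position: [0.4822, 0.1318, 0.28]
tcp_rot: [[-0.002, -0.055, 0.998], [0.001, 0.998, 0.055], [-1.0, 0.001, -0.002]]
force: [-0.0, 0.2, -0.2]
opening: 0.01
```

Run:
```python
from h import *
st(); t=cap('top'); cv2.imwrite('pics/t40.png',cv2.resize(t['img'][80:300,100:500],None,fx=2,fy=2,interpolation=cv2.INTER_CUBIC))
cap('wrist','w40'); s=cap('scene'); cv2.imwrite('pics/s40.png',cv2.resize(s['img'][100:380,180:560],None,fx=2,fy=2,interpolation=cv2.INTER_CUBIC))
```

```text
t 55.4 pos [0.4822, 0.1318, 0.28] yaw 93.17 down [-0.002, 0.001, -1.0] F [-0.0, 0.2, -0.2] op 0.01
```

View pics/t40.png

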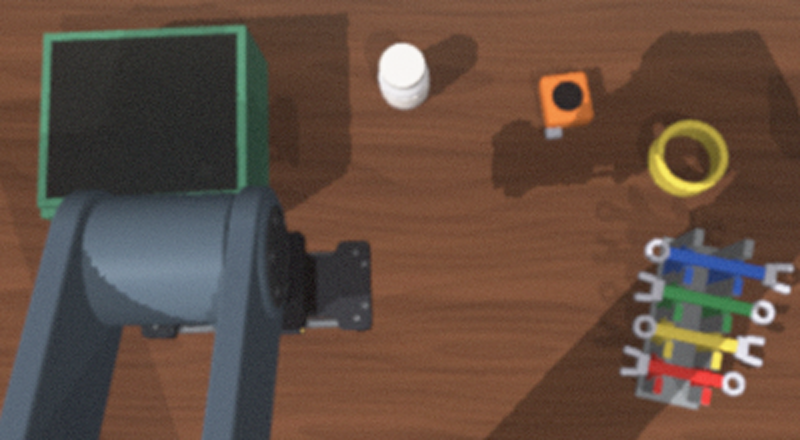

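View pics/w40.png

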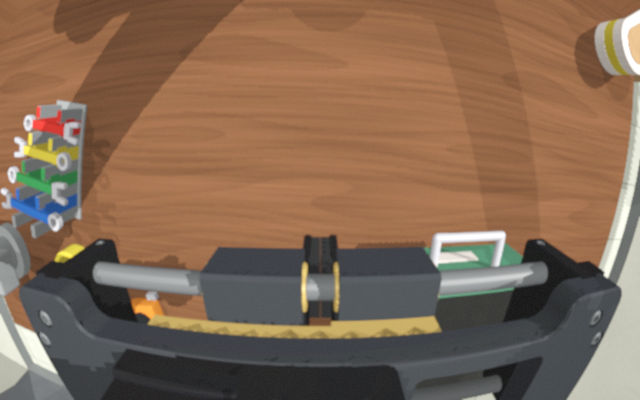

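View pics/s40.png

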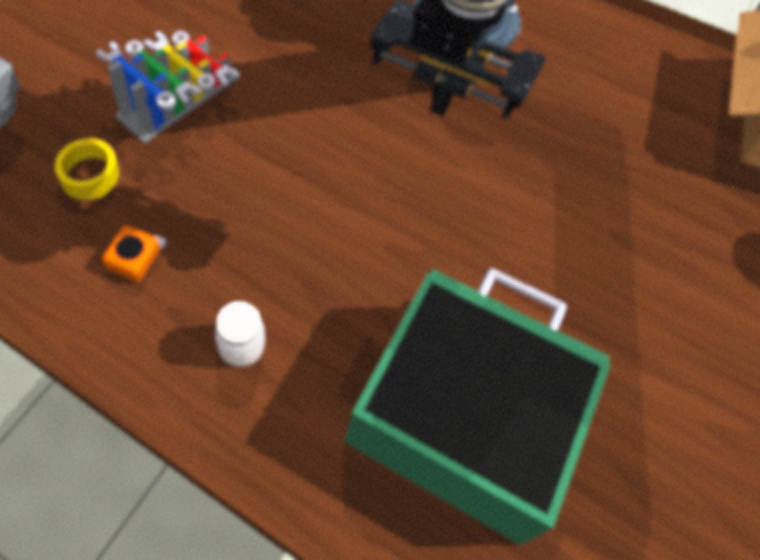

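Emit:
play_rows([
  [[0, -45, 0], [0, 0, 0], 0],
  [[0, -90, 0], [0, 0, 0], 0],
  [[0, -135, 0], [0, 0, 0], 0],
  [[0, -180, 0], [0, 0, 0], 0],
  [[0, -225, 0], [0, 0, 0], 0],
  [[0, -265, 0], [0, 0, 0], 0],
  [[0, -280, 0], [0, 0, 0], 0],
  [[0, -280, 0], [0, 0, 0], 0],
])

```text
time_s: 56.35
position: [0.4987, -0.1493, 0.2809]
tcp_rot: [[0.0, -0.054, 0.999], [0.0, 0.999, 0.054], [-1.0, 0.0, 0.0]]
force: [-0.4, 1.0, -0.5]
opening: 0.004
```

Emit:
play_rows([
  [[0, 0, 20], [0, 0, 0], 0],
  [[0, 0, 40], [0, 0, 0], 0],
  [[0, 0, 60], [0, 0, 0], 0],
  [[0, 0, 60], [0, 0, 0], 0],
  [[0, 0, 60], [0, 0, 0], 0],
])

```text
time_s: 56.85
position: [0.5575, -0.1427, 0.2806]
tcp_rot: [[-0.002, -0.058, 0.998], [0.001, 0.998, 0.058], [-1.0, 0.001, -0.002]]
force: [0.7, -0.2, -0.1]
opening: 0.008
```

Run:
```python
from h import *
st(); t=cap('top'); cv2.imwrite('pics/t41.png',cv2.resize(t['img'][80:230,100:260],None,fx=4,fy=4,interpolation=cv2.INTER_CUBIC))
w=cap('wrist','w41')
```

```text
t 56.85 pos [0.5575, -0.1427, 0.2806] yaw 93.35 down [-0.002, 0.001, -1.0] F [0.7, -0.2, -0.1] op 0.008
```

View pics/t41.png

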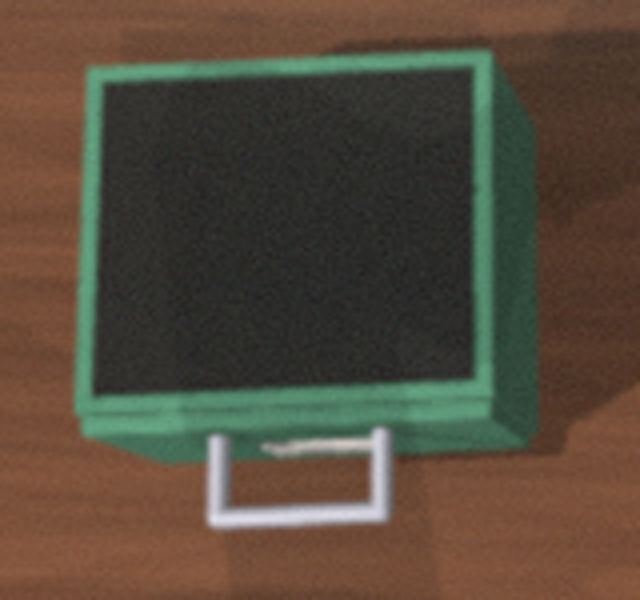

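View pics/w41.png

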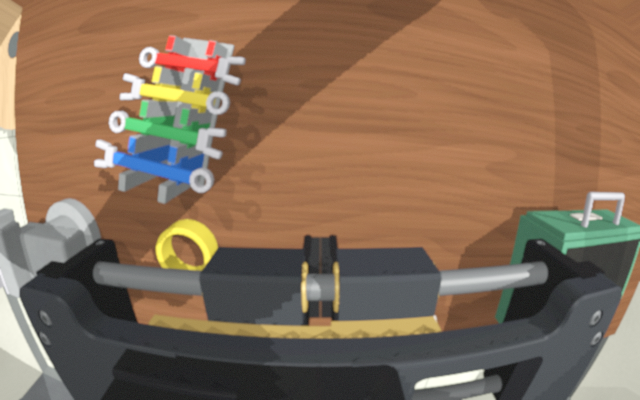

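Run:
```python
from h import *
print(bot.hand_in())
```

```text
the job is handed in; nothing more can be done
None
```

I handed in the job at about 57 s of robot time, with every part done in the order asked.

- **Spanners:** all four were present. Each lies across both rails in the notch of its own colour; the last wrist and top pictures show this.
- **Coupling:** only the brass one was present. I put it in the tray while the tray stood on the bench.
- **Drawer and tray:** I pulled the drawer open by its handle and carried the tray in level. The tray stood flat in the drawer with the coupling still in it. I then pushed the drawer until it stopped moving, at about 9 N.
- **Last checks:** the last top view shows no gap at the drawer front. The tape roll, screw jar and tape measure look unmoved, and the robot was touching nothing.

**Not checked or in disagreement:**
- I could not see the tray or the coupling once the drawer was shut.
- An early wrist reading put the tray about 6–9 mm off because the arm was still settling. I measured again with the arm still, and the tray's known size then fitted.

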